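# Tidy the power-electronics kit into its nests

### The arm

A 6-joint arm with a two-finger parallel gripper is mounted at the origin on the work surface. World frame = base frame: x ahead of the robot, y to its left, z up, the work surface at z = 0. Lengths are in m, angles in degrees, forces in N, time in s.
With the tool pointing down it reaches from about 0.3 to 0.75 m from the base axis. Payload 8.5 kg.
Tool frame: the origin (TCP) lies between the finger pads; the fingertips stand 8 mm ahead of it and the grasp point (between the pads) lies 11 mm behind it; y points along the fingers, z is the direction in which the jaws open and shut, and the axes are right-handed (so a half turn about y gives the same grasp; the last joint's range is limited). The gripper opens to 85 mm and grips with 20 to 120 N. Pads are 22 mm wide; open, the fingers measure 114 mm over their backs; the gripper's body (76 mm by 85 mm) begins 54 mm behind the grasp point. The pads swing forward as they close: fully open they stand 13 mm farther back than shut.
Start: joints at [60.487, 21.807, 74.336, -0, 83.858, -12.336], TCP at [0.162, 0.525, 0.209] pointing down, gripper open.
Joint ranges: [-178.18, 178.18], [-50.72, 133.34], [12.68, 142.11], [-81.47, 261.47], [9.98, 163.14], [-165.26, 165.26]. Speed limits (degrees/s): [136.94, 136.94, 180, 180, 180, 180].

### API

Orientations are given as a 3x3 rotation matrix whose columns are the frame's x, y, z axes.
In Python, from rig import env, get_image gives the robot as it stands.
- The arm moves only by the tool move_arm, never from a script. Its argument "targets" is one flat list of numbers, 6 for each row, row after row: the shift along the tool's x, y, z in mm, then the turn, a rotation vector about the tool's x, y, z in rad. A call has exactly 5 rows; each row shifts and turns the commanded pose from where the row before left it, along the tool's axes as they then stand; what a row does not reach is not made up. A row lasts 1/8 s, in which the tool goes at most 62.5 mm and 10.7 degrees, less where a joint would pass 70% of its speed; a pose out of reach is approached as far as the arm can. A call is refused whole if a number of a shift passes 62.5 or a number of a turn 0.188, either way. A call with a gripper value outside its range is refused whole. "hand" is the opening, from -1 (shut) to 1 (fully open), so that 0 is half open, set as the call begins (left out, the last holds). The fingers move at their own pace and stop on an object; "squeeze" is the grip in N (left out, the last holds). Time passes only in rows, so rows that do not move let the fingers close, or fill a call up. It gives the time, the measured TCP pose, the force and the opening at its end, in the units of the state.
- env.observe(): the state, without advancing time (a new reading comes with each control period).
- get_image(name): name is "scene" or "top" or "wrist"; returns a dict with "pixels" (384x512x3 uint8, red, green, blue), "z_map" (384x512 float32, m along the optical axis (not along the pixel's ray), 0 where there is no reading), "intrinsics" (3x3 intrinsics, pixels), "R" (3x3) and "t" (3): a world point X has camera coordinates R X + t; the wrist camera has in their place "mount" (4x4, takes a point from camera to tool coordinates, whose origin is the TCP and whose axes are the tool frame's). Camera axes: x right, y down, z forward; pixel columns grow to the right and rows downward; lengths in m; the calibration is good to about 2 mm. A picture is of the moment at which its call begins: read the wrist's pose just before it.
- env.close_job(): hands the job in, once; it reports no verdict.
The state is a dict: "time_s": time; "q": joint angles; "qvel": joint speeds; "joint_efforts": joint torques, N m; "position": TCP position; "tool_rot": TCP orientation; "ft_force": force on the tool from outside, world axes, zero at the start; "wrist_torque": the same for the moment, N m; "grip_width": finger opening in m.
Only numpy, scipy, OpenCV 4.12 (cv2) and the standard library are available. Lean on these libraries where they do the work, as an engineer would, in place of code of your own. Each camera call takes 0.05 s, during which the arm holds its last target.

### The job

Tidy the bench before leaving: put each of the four kit parts (long heatsink, square heatsink, toroidal transformer, can capacitor) into the black nest whose recess has its shape and size, right way up and sitting flat on the recess floor. Set each part down gently without dropping it, let go of all of them, and leave the jar and the multimeter where they are.

Things in the scene. Friction and masses are not known exactly. Their poses are not given: they have to be found in the camera images.
- long_heatsink: Bare aluminium heatsink, an oblong with long parallel plate fins standing up: 80 mm (its x) by 36 mm (its y), 38 mm high, about 0.18 kg; the fins run along x and the two outer long sides are firm flat faces to grip. Origin: centre of the underside; z up. Stands on the bench upright at the start.
- square_heatsink: Bare aluminium heatsink, square with a grid of pin fins standing up: 50 mm (x) by 50 mm (y), 38 mm high, about 0.16 kg; all four sides can be gripped. Origin: centre of the underside; z up. Stands on the bench upright at the start.
- toroid: Copper-wound toroidal transformer, a round disc 60 mm in diameter and 36 mm high with a small black centre, about 0.42 kg, rigid; grip across the diameter. Origin: centre of the underside; z up. Stands on the bench upright at the start.
- capacitor: Can capacitor, an upright grey cylinder 36 mm in diameter and 55 mm high with a black top and two steel terminals, about 0.08 kg. Origin: centre of the underside; z up. Stands on the bench upright at the start.
- long_nest: Black plate 112 (x) by 68 (y) mm with an oblong light-floored recess 96 (x) by 52 (y) mm, 6 mm deep: the place of the long heatsink, whose x then lies along the plate's x, either way round. Fixed to the bench (does not move). Origin: centre of the underside of the plate, on the bench; z up. Recess centred on the origin; its floor is 3 mm and the rim 9 mm above the bench. 
- square_nest: Black plate 82 by 82 mm with a square light-floored recess 66 by 66 mm (sides along x and y), 6 mm deep: the place of the square heatsink, in any of the four quarter turns. Fixed to the bench (does not move). Origin: centre of the underside of the plate, on the bench; z up. Recess centred on the origin; its floor is 3 mm and the rim 9 mm above the bench. 
- large_round_nest: Black plate 92 by 92 mm with a large round light-floored recess 76 mm in diameter, 6 mm deep: the place of the toroidal transformer, any yaw. Fixed to the bench (does not move). Origin: centre of the underside of the plate, on the bench; z up. Recess centred on the origin; its floor is 3 mm and the rim 9 mm above the bench. 
- small_round_nest: Black plate 68 by 68 mm with a small round light-floored recess 52 mm in diameter, 6 mm deep: the place of the capacitor, any yaw. Fixed to the bench (does not move). Origin: centre of the underside of the plate, on the bench; z up. Recess centred on the origin; its floor is 3 mm and the rim 9 mm above the bench. 
- jar: Bystander: white plastic jar with red cap, 48 mm in diameter, 75 mm high, loose, beside or beyond the nests. Origin: centre of the underside. Leave it where it is.
- multimeter: Bystander: black handheld multimeter lying flat, pocket size, 120 (x) by 60 (y) by 32 mm (40 mm over its dial), loose, beside or beyond the nests. Origin: centre of the underside. Leave it where it is.
Mind the look-alikes: they are no part of the job. Leave any red look-alike of the large_round_nest alone.

How it is judged (in metres and radians):
At the end, for the whole second after the job is handed in: Each of the four parts sits in the nest of its own shape: centre within 13 mm of the nest's centre horizontally, underside on the recess floor (less than 5.5 mm above the nest's underside; the floor is at 3 mm), upright within 0.1 rad, at rest (under 0.02 m/s and 0.2 rad/s) (horizontal distance between long_heatsink and long_nest below 0.013 m and z of long_heatsink in the frame of long_nest below 0.0055 m and angle between each of long_heatsink, square_heatsink, toroid, capacitor's own z axis and vertical below 0.1 rad and linear speed of each of long_heatsink, square_heatsink, toroid, capacitor below 0.02 m/s and angular speed of each of long_heatsink, square_heatsink, toroid, capacitor below 0.2 rad/s and horizontal distance between square_heatsink and square_nest below 0.013 m and z of square_heatsink in the frame of square_nest below 0.0055 m and horizontal distance between toroid and large_round_nest below 0.013 m and z of toroid in the frame of large_round_nest below 0.0055 m and horizontal distance between capacitor and small_round_nest below 0.013 m and z of capacitor in the frame of small_round_nest below 0.0055 m); the robot touches nothing.
It fails at once if a part is dropped or thrown: it moves faster than 0.7 m/s (a free fall of 25 mm) with no finger on it ((linear speed of long_heatsink above 0.7 m/s and contact force between the fingers and long_heatsink below 0.05 N) or (linear speed of square_heatsink above 0.7 m/s and contact force between the fingers and square_heatsink below 0.05 N) or (linear speed of toroid above 0.7 m/s and contact force between the fingers and toroid below 0.05 N) or (linear speed of capacitor above 0.7 m/s and contact force between the fingers and capacitor below 0.05 N)).
It fails at once if the jar is pushed more than 20 mm from its place (distance of jar from where it was at the start of the episode above 0.02 m).
It fails at once if the multimeter is pushed more than 20 mm from its place (distance of multimeter from where it was at the start of the episode above 0.02 m).
It also fails if it takes over 112 s, if anything falls off the work surface, if the arm or the gripper's body presses on something with over 40 N, if the wrist force passes 120 N, or if a joint passes its speed limit or range.

## Working session

There is one attempt and no reset: what is moved stays moved. The work goes in short steps, Python scripts to look and compute and a tool call to move; the robot and the scene stay as the last step left them, time stands still between calls to the robot, and variables do not carry over. Pictures are saved under pics/ and viewed, and the job is handed in when it is done.

Besides the shell and the picture viewer there is one more tool, called after "Emit:" as name(argument=value, ...), one argument or row to a line, values as JSON. move_arm: Moves the arm, as the interface text tells. Its arguments: {"type":"object","properties":{"targets":{"type":"array"},"hand":{"type":"number"},"squeeze":{"type":"number"}},"required":["targets"]}

```bash
ls; mkdir -p pics; python3 - <<'E'
from rig import env,get_image
import cv2,numpy as np
s=env.observe();print(s)
for n in ["scene","top"]:
    g=get_image(n);cv2.imwrite(f"pics/{n}0.png",g["pixels"][:,:,::-1]);np.savez(f"{n}0.npz",**{k:np.asarray(v) for k,v in g.items()})
    print(n,g["intrinsics"],g["R"],g["t"])
E
```

```text
pics
{'time_s': 0.0, 'q': array([ 6.04868370e+01,  2.18424331e+01,  7.43892645e+01, -3.83629279e-05,
        8.38561192e+01, -1.23354387e+01]), 'qvel': array([-0.07704033,  0.01689303, -0.09996547, -0.04637346, -0.11070491,
       -0.00891219]), 'joint_efforts': array([-7.43295113e-04, -4.48466349e+01, -2.31280124e+01, -2.28624813e-04,
        4.73121065e-03,  6.07800477e-07]), 'position': array([0.16226004, 0.52515847, 0.20817172]), 'tool_rot': array([[ 9.55393154e-01, -7.54460964e-04,  2.95335998e-01],
       [-2.95336781e-01, -1.33414208e-03,  9.55392279e-01],
       [-3.26785997e-04, -9.99998825e-01, -1.49745028e-03]]), 'ft_force': array([ 0.09366057,  0.40083911, -0.38630486]), 'wrist_torque': array([ 0.07319419, -0.02435379,  0.02143839]), 'grip_width': 0.08551100062508779}
scene [[386.4450603    0.         258.02059527]
 [  0.         386.4450603  194.57261349]
 [  0.           0.           1.        ]] [[ 0.88609368  0.46349736  0.00286331]
 [ 0.35382942 -0.67241918 -0.6501209 ]
 [-0.29940397  0.57708114 -0.75982539]] [-0.5349622  -0.19789714  1.25602315]
top [[448.22341064   0.         264.24051822]
 [  0.         448.22341064 190.15527058]
 [  0.           0.           1.        ]] [[-0.01247145 -0.99990547 -0.00578908]
 [-0.99523735  0.01297258 -0.09661436]
 [ 0.09668033  0.00455658 -0.99530505]] [0.01110199 0.5927725  1.05438381]
```

View pics/top0.png

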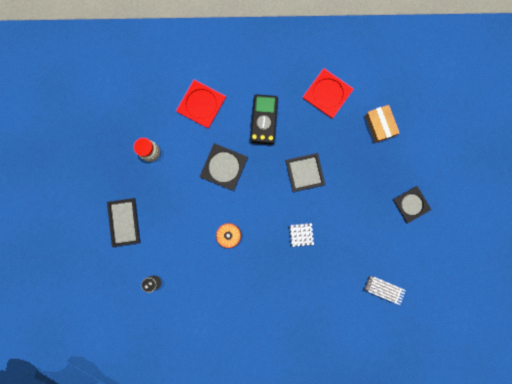

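View pics/scene0.png

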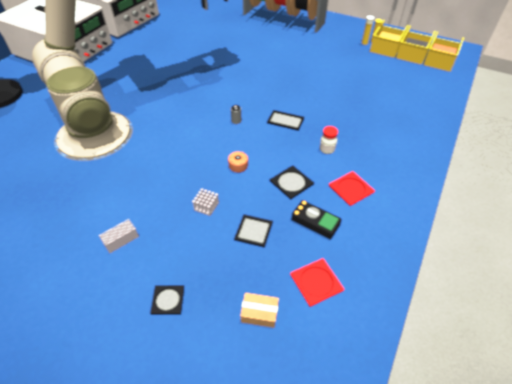

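```bash
cat > h.py <<'E'
import numpy as np,cv2
def cloud(g):
    K=g["intrinsics"];z=g["z_map"];v,u=np.indices(z.shape)
    c=np.stack([(u-K[0,2])/K[0,0]*z,(v-K[1,2])/K[1,1]*z,z],-1)
    if "mount" in g: return c
    return (c-g["t"])@g["R"]   # R^T (c-t)
def ray(g,uv,h):
    K=g["intrinsics"];uv=np.atleast_2d(uv).astype(float)
    d=np.c_[(uv[:,0]-K[0,2])/K[0,0],(uv[:,1]-K[1,2])/K[1,1],np.ones(len(uv))]@g["R"]
    C=-g["R"].T@g["t"]; s=(h-C[2])/d[:,2]
    return C+d*s[:,None]
E
python3 - <<'E'
from h import *
g=dict(np.load("top0.npz"));P=cloud(g);im=g["pixels"].astype(int)
print("bench z",np.median(P[300:340,200:300,2]))
notblue=~((im[...,2]>im[...,0]+50)&(im[...,2]>100))
def rect(pts): 
    r=cv2.minAreaRect((pts[:,:2]*1000).astype(np.float32)); return np.round(r[0],1),np.round(r[1],1),round(r[2],1)
n,l,st,c=cv2.connectedComponentsWithStats(notblue.astype(np.uint8))
for i in range(1,n):
    if st[i,4]<80 or st[i,4]>5000 or c[i][1]>330: continue
    m=l==i; z=P[m][:,2]; zt=np.percentile(z,90)
    pts=P[m&(P[...,2]>zt-.008)]
    vv,uu=np.nonzero(m)
    dark=m&(im.max(-1)<70)
    Q=ray(g,np.c_[uu,vv],0.009)
    print(c[i].round(0),st[i,4],"ztop",round(zt*1000,1),"top mean",(pts.mean(0)*1000).round(1),"toprect",rect(pts),"rim9rect",rect(Q))
    # light floor
    f=m&(im.min(-1)>110)&(im.max(-1)-im.min(-1)<40)
    if f.sum()>80:
        vv,uu=np.nonzero(f);F=ray(g,np.c_[uu,vv],0.003);print("    floor",(F.mean(0)*1000).round(1),rect(F))
big=cv2.resize(g["pixels"][70:310,95:445,::-1],None,fx=2.25,fy=2.25,interpolation=cv2.INTER_CUBIC);cv2.imwrite("pics/crop0.png",big)
E
```

```text
bench z -9.125934351228339e-05
[328.  93.] 1428 ztop 9.8 top mean [ 836.6 -158.5   12.3] toprect (array([698.7, -72.3]), array([100.5, 432.9]), 58.3) rim9rect (array([ 838.3, -158.5]), array([95.3, 96.9]), 53.5)
[201. 104.] 1435 ztop 10.1 top mean [814.5 160.1   8.6] toprect (array([693.7,  72.2]), array([420. , 119.7]), 35.6) rim9rect (array([815.5, 160.6]), array([96.1, 96.3]), 61.2)
[263. 120.] 1211 ztop 36.1 top mean [767.9   2.3  35.4] toprect (array([659.9,  12.4]), array([ 58.7, 339.6]), 84.8) rim9rect (array([771.8,   3.4]), array([ 61. , 127.3]), 84.7)
    floor [767.4   3.6   3. ] (array([767.4,   3.4]), array([34.2, 34.1]), 43.8)
[381. 123.] 889 ztop 36.5 top mean [ 753.2 -287.4   37.2] toprect (array([ 649.7, -147.4]), array([ 85.3, 427. ]), 36.6) rim9rect (array([ 758.3, -290. ]), array([82. , 69.8]), 18.0)
    floor [ 765.9 -299.2    3. ] (array([ 763.6, -298.7]), array([80.6, 55.2]), 19.2)
[146. 149.] 489 ztop 76.4 top mean [692.8 284.6  78.4] toprect (array([605.5, 146. ]), array([374.5,  41.4]), 57.8) rim9rect (array([701. , 296.1]), array([70.9, 50. ]), 52.5)
[223. 
[... 1206 characters left out ...]
6)
[301. 235.] 466 ztop 38.4 top mean [484.5 -82.9  51.9] toprect (array([481.7, -55.7]), array([ 49. , 106.8]), 5.5) rim9rect (array([484.8, -84.8]), array([51.5, 53.9]), 5.3)
    floor [484.5 -85.2   3. ] (array([484.4, -85.3]), array([50.3, 53.9]), 4.5)
[151. 284.] 249 ztop 57.2 top mean [374.8 271.5  60.3] toprect (array([420.4, 141.8]), array([ 32.9, 315.1]), 19.3) rim9rect (array([370.7, 280. ]), array([38. , 43.5]), 0.6)
[383. 289.] 586 ztop 39.0 top mean [ 352.9 -276.3   42.2] toprect (array([ 406.7, -155.4]), array([347.5,  35.9]), 66.2) rim9rect (array([ 350.4, -281.5]), array([89.9, 39. ]), 66.2)
    floor [ 350.2 -282.2    3. ] (array([ 349.2, -284.2]), array([87.7, 37.9]), 66.3)
```

View pics/crop0.png

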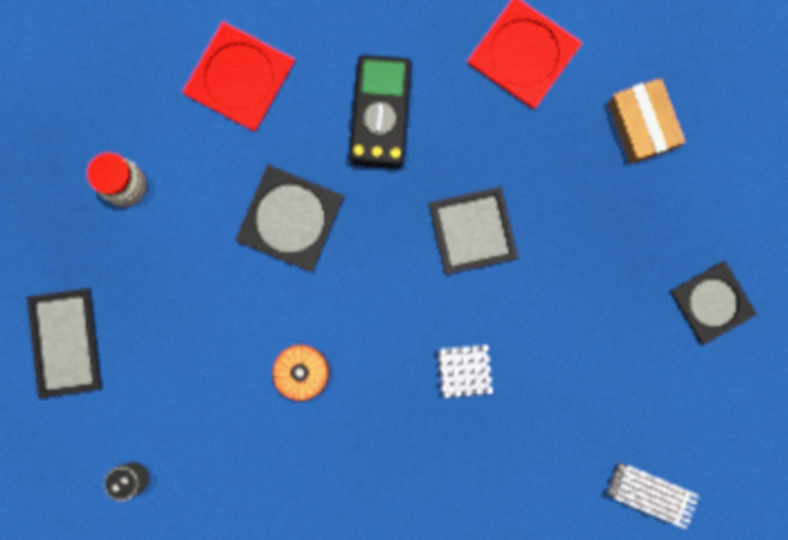

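```bash
python3 - <<'E'
from h import *
g=dict(np.load("top0.npz"));P=cloud(g);im=g["pixels"].astype(int)
ok=g["z_map"]>.3
for n,(u,v),h in [("tor",(228,235),.036),("sq",(302,235),.038),("cap",(150,284),.055),("long",(385,290),.038)]:
    m=np.zeros(ok.shape,bool);m[v-25:v+26,u-30:u+31]=1
    m&=ok&(abs(P[...,2]-h)<.008)
    vv,uu=np.nonzero(m);Q=ray(g,np.c_[uu,vv],h)
    r=cv2.minAreaRect((Q[:,:2]*1000).astype(np.float32));print(n,m.sum(),(Q.mean(0)*1000).round(1),np.round(r[0],1),np.round(r[1],1),round(r[2],1), (np.median(P[m],0)*1000).round(1))
g=dict(np.load("scene0.npz"));P=cloud(g);ok=g["z_map"]>.3
print('scene')
for n,c,h in [("tor",(483,90),.036),("sq",(482,-83),.038),("cap",(375,271),.055),("long",(353,-276),.038)]:
    m=ok&(abs(P[...,2]-h)<.008)&(np.hypot(P[...,0]-c[0]/1e3,P[...,1]-c[1]/1e3)<.06)
    r=cv2.minAreaRect((P[m][:,:2]*1000).astype(np.float32));print(n,m.sum(),(P[m].mean(0)*1000).round(1),np.round(r[0],1),np.round(r[1],1),round(r[2],1))
E
```

```text
tor 474 [485.   90.4  36. ] [485.  91.] [57.2 54.4] 89.3 [484.9  90.9  35.7]
sq 150 [484.3 -84.9  38. ] [484.4 -84.9] [49.7 50.2] 4.2 [484.  -85.   37.5]
cap 193 [373.9 272.9  55. ] [374.5 273.9] [34.9 34.2] 89.3 [373.6 272.9  54.7]
long 239 [ 351.7 -279.2   38. ] [ 351.8 -279.7] [81.4 35.8] 66.2 [ 351.2 -278.8   37.5]
scene
tor 242 [492.1  87.3  34.8] [490.3  90.1] [57.  56.5] 50.8
sq 209 [489.5 -84.5  35.3] [488.4 -83.9] [51.6 52.7] 3.7
cap 74 [380.3 271.7  53.3] [379.2 273.8] [32.9 30.9] 30.2
long 445 [ 356.6 -280.9   35.7] [ 355.9 -279.7] [79.9 39.5] 66.4
```

```bash
python3 - <<'E'
from rig import env,get_image
from h import *
g=get_image("wrist");cv2.imwrite("pics/w0.png",g["pixels"][:,:,::-1]);print(g["mount"],g["intrinsics"])
c=cloud(g);ok=g["z_map"]>0.01
T=c@g["mount"][:3,:3].T+g["mount"][:3,3]
m=ok&(T[...,1]<.06)
print(m.sum()); v,u=np.nonzero(m)
if m.sum():
  print(u.min(),u.max(),v.min(),v.max())
  for s in (1,-1):
    k=m&(T[...,2]*s>0);print((np.percentile(T[k],[0,1,5,50,95,99,100],axis=0)*1000).round(1))
E
```

```text
[[ 1.05434712e-03  9.58075464e-01  2.86514038e-01 -7.22548004e-02]
 [-1.12937442e-04 -2.86514082e-01  9.58076024e-01 -1.64721306e-01]
 [ 9.99999438e-01 -1.04250286e-03 -1.93882704e-04  1.40898041e-03]
 [ 0.00000000e+00  0.00000000e+00  0.00000000e+00  1.00000000e+00]] [[294.56193022   0.         254.80523605]
 [  0.         294.56193022 187.29681858]
 [  0.           0.           1.        ]]
41012
0 511 238 383
[[ -20.5 -121.5    0. ]
 [ -19.2 -119.7    0.9]
 [ -18.1 -116.7    5. ]
 [ -10.5  -98.1   44. ]
 [   7.8  -55.6   68.6]
 [  10.4  -41.9   72.9]
 [  13.7  -34.8   76. ]]
[[ -20.5 -121.3  -73.1]
 [ -19.3 -119.8  -70.3]
 [ -18.2 -116.9  -66.1]
 [ -10.6  -97.5  -41.6]
 [   7.7  -54.9   -4.7]
 [  10.4  -41.8   -1. ]
 [  14.1  -35.    -0. ]]
```

View pics/w0.png

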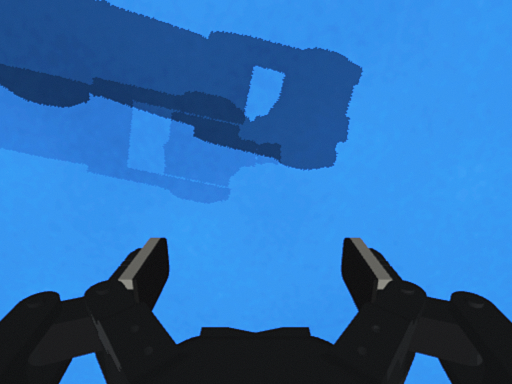

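```bash
python3 - <<'E'
from rig import env,get_image
from h import *
g=get_image("wrist")
c=cloud(g);T=c@g["mount"][:3,:3].T+g["mount"][:3,3]
for p in [(163,240),(160,242),(155,245),(163,255),(150,260),(128,285),(349,240),(345,245),(350,260),(380,280)]:
    print(p,g["z_map"][p[1],p[0]].round(4),(T[p[1],p[0]]*1000).round(1))
print(T[100,400],T[330,250])
E
```

```text
(163, 240) 0.138 [ -9.1 -39.5 -41.7]
(160, 242) 0.1326 [-10.7 -44.7 -41.3]
(155, 245) 0.1311 [-10.1 -46.4 -43.1]
(163, 255) 0.1368 [ -3.  -42.6 -41.3]
(150, 260) 0.1196 [ -9.7 -58.5 -41.2]
(128, 285) 0.1057 [ -8.4 -73.5 -44.2]
(349, 240) 0.1347 [-10.5 -42.6  44.4]
(345, 245) 0.1397 [ -6.  -38.7  44.1]
(350, 260) 0.1321 [ -3.1 -47.5  44. ]
(380, 280) 0.1047 [-10.6 -73.8  45.9]
[-0.07114752  0.20813743  0.17767279] [ 0.26963826  0.20842981 -0.00633952]
```

```bash
python3 - <<'E'
from rig import env,get_image
from h import *
g=get_image("wrist")
c=cloud(g);T=c@g["mount"][:3,:3].T+g["mount"][:3,3]
for r in (335,345,360,380): print(r,(T[r,250]*1000).round(1),g["z_map"][r,250])
for n in ("scene","top"):
    s=dict(np.load(n+"0.npz"));q=s["R"]@np.array([.162,.525,.208])+s["t"];q=s["intrinsics"]@q;print(n,q[:2]/q[2])
E
```

```text
335 [ -9.2 -97.7   0. ] 0.08224437
345 [-9.700e+00 -1.018e+02  1.000e-01] 0.07822641
360 [ -11.  -107.7    0.2] 0.07223214
380 [ -10.4 -112.6    0.2] 0.067685336
scene [215.87894291  14.89403091]
top [ -3.56652028 406.78366598]
```

```bash
cat > plan.py <<'E'
import sys,numpy as np
from rig import env
from scipy.spatial.transform import Rotation as Rn
def plan(x,y,z,yaw=None,n=5):
    """mm, deg: print rows to go from the measured pose to target, tool down"""
    s=env.observe();p=s["position"]*1000;R=s["tool_rot"]
    def tgt(a): 
        a=np.radians(a);zz=np.array([np.cos(a),np.sin(a),0]);yy=np.array([0,0,-1.]);return np.c_[np.cross(yy,zz),yy,zz]
    yaw0=np.degrees(np.arctan2(R[1,2],R[0,2]))
    if yaw is None: yaw=yaw0
    rv=Rn.from_matrix(R.T@tgt(yaw)).as_rotvec()
    P=p.copy();Rc=R.copy();G=np.array([x,y,z],float);rows=[]
    for i in range(n):
        want=p+(G-p)*(i+1)/n
        d=np.round(Rc.T@(want-P),1); r=np.round(rv/n,4)
        P=P+Rc@d;Rc=Rc@Rn.from_rotvec(r).as_matrix();rows.append(list(d)+list(r))
    print("t",round(s["time_s"],2),"pos",p.round(1),"yaw",yaw0.round(1),"tilt",np.round(R[2,[0,2]],4),"q6",s["q"][5].round(1),"F",s["ft_force"].round(1),"w",round(s["grip_width"]*1000,1))
    for i in range(0,n,5): print(",  ".join(",".join(f"{v:g}" for v in r) for r in rows[i:i+5]))
if __name__=="__main__":
    a=[None if v=="-" else float(v) for v in sys.argv[1:]];plan(*a[:4],n=int(a[4]))
E
python3 plan.py 374 273 150 - 10
```

```text
t 0.25 pos [162.3 525.3 208.5] yaw 72.8 tilt [-0.0001 -0.0006] q6 -12.3 F [0.5 0.1 0.1] w 85.6
27.7,5.9,-17.9,0.0001,-0,-0,  27.6,5.8,-17.8,0.0001,-0,-0,  27.7,5.9,-17.9,0.0001,-0,-0,  27.7,5.8,-17.8,0.0001,-0,-0,  27.7,5.9,-17.9,0.0001,-0,-0
27.6,5.8,-17.8,0.0001,-0,-0,  27.7,5.9,-17.9,0.0001,-0,-0,  27.7,5.8,-17.8,0.0001,-0,-0,  27.7,5.9,-17.9,0.0001,-0,-0,  27.6,5.8,-17.9,0.0001,-0,-0
```

Emit:
move_arm(
  targets=[27.7,5.8,-17.8,0,0,0,27.7,5.8,-17.8,0,0,0,27.7,5.8,-17.8,0,0,0,27.7,5.8,-17.8,0,0,0,27.7,5.8,-17.8,0,0,0],
  hand=1,
  squeeze=40,
)

```text
time_s: 0.88
position: [0.269, 0.3987, 0.1796]
tool_rot: [[0.955, 0.0, 0.295], [-0.295, -0.0, 0.955], [0.0, -1.0, 0.0]]
ft_force: [0.2, 0.4, -0.1]
grip_width: 0.0851
```

Emit:
move_arm(
  targets=[27.7,5.8,-17.8,0,0,0,27.7,5.8,-17.8,0,0,0,27.7,5.8,-17.8,0,0,0,27.7,5.8,-17.8,0,0,0,27.7,5.8,-17.8,0,0,0],
)

```text
time_s: 1.5
position: [0.3751, 0.2727, 0.1507]
tool_rot: [[0.955, 0.0, 0.295], [-0.295, 0.0, 0.955], [0.0, -1.0, 0.0]]
ft_force: [0.1, -0.0, -0.2]
grip_width: 0.0855
```

```bash
python3 - <<'E'
from rig import env,get_image
from h import *
s=env.observe();p=s["position"];R=s["tool_rot"]
g=get_image("scene");K=g["intrinsics"]
def pr(X):
    q=K@(g["R"]@X+g["t"]);return q[:2]/q[2]
for y in (-.04,-.005,0.008):
  for z in (-.0425,.0425): print(y,z,pr(p+R@np.array([0,y,z])).round(1))
im=cv2.resize(g["pixels"][60:180,170:320,::-1],None,fx=5,fy=5,interpolation=cv2.INTER_CUBIC);cv2.imwrite("pics/s1.png",im)
w=get_image("wrist");cv2.imwrite("pics/w1.png",w["pixels"][:,:,::-1])
T=cloud(w)@w["mount"][:3,:3].T+w["mount"][:3,3];W=T@R.T+p;m=(W[...,2]>.04)&(W[...,2]<.07)&(T[...,1]>-.02)
print("cap top wrist",m.sum(),W[m].mean(0)*1000)
E
python3 plan.py 374 273 150 - 5
```

```text
-0.04 -0.0425 [222.1  75.7]
-0.04 0.0425 [243.   64.6]
-0.005 -0.0425 [222.9  86. ]
-0.005 0.0425 [243.3  74.8]
0.008 -0.0425 [223.2  89.7]
0.008 0.0425 [243.4  78.5]
cap top wrist 1185 [372.52553588 278.37800159  54.28981287]
t 1.6 pos [375.8 271.9 150.3] yaw 72.6 tilt [-0.0003 -0.0008] q6 -51.4 F [0.2 0.1 0.8] w 85.8
-0.4,0.1,0.1,0.0002,-0,-0.0001,  -0.4,0,0.1,0.0002,-0,-0.0001,  -0.5,0.1,0.1,0.0002,-0,-0.0001,  -0.4,0,0.1,0.0002,-0,-0.0001,  -0.4,0.1,0.1,0.0002,-0,-0.0001
```

View pics/s1.png

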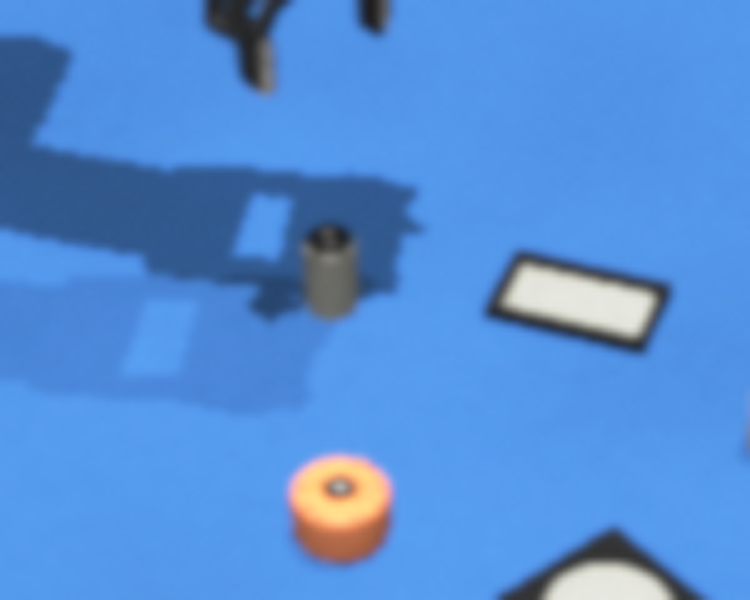

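View pics/w1.png

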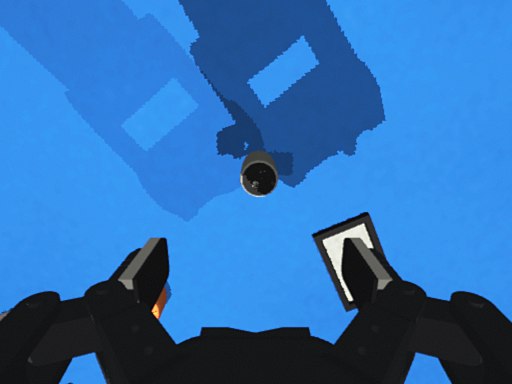

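Emit:
move_arm(
  targets=[-1,18,0.5,0,0,0,-1,18,0.5,0,0,0,0,18,0,0,0,0,0,18,0,0,0,0,0,18,0,0,0,0],
)

```text
time_s: 2.22
position: [0.3725, 0.2757, 0.0604]
tool_rot: [[0.956, 0.0, 0.295], [-0.295, 0.0, 0.956], [0.0, -1.0, 0.0]]
ft_force: [0.3, 0.2, 0.3]
grip_width: 0.0855
```

```bash
cat > look.py <<'E'
import sys
from rig import env,get_image
from h import *
tag=sys.argv[1]; hz=float(sys.argv[2])/1000
s=env.observe();p=s["position"];R=s["tool_rot"]
w=get_image("wrist");cv2.imwrite(f"pics/w_{tag}.png",w["pixels"][:,:,::-1])
T=cloud(w)@w["mount"][:3,:3].T+w["mount"][:3,3];W=T@R.T+p
ok=w["z_map"]>.01
fing=ok&(abs(T[...,0])<.02)&(abs(T[...,2])>.01)&(abs(T[...,2])<.05)&(np.indices(ok.shape)[0]>230)
m=ok&(abs(W[...,2]-hz)<.005)&(np.hypot(T[...,0],T[...,2])<.06)
if m.sum()>30:
    r=cv2.minAreaRect((W[m][:,:2]*1000).astype(np.float32));print("wrist obj",m.sum(),"rect",np.round(r[0],1),np.round(r[1],1),round(r[2],1),"mean",(W[m].mean(0)*1000).round(1),"tool xz",(T[m].mean(0)*1000).round(1))
g=get_image("scene");K=g["intrinsics"]
q=K@(g["R"]@(p+R@np.array([0,-.03,0]))+g["t"]);u,v=(q[:2]/q[2]).astype(int);u=int(np.clip(u,60,451));v=int(np.clip(v,45,338))
im=cv2.resize(g["pixels"][v-45:v+45,u-60:u+60,::-1],None,fx=6,fy=6,interpolation=cv2.INTER_CUBIC);cv2.imwrite(f"pics/s_{tag}.png",im);print("scene crop origin",u-60,v-45)
E
python3 look.py a 55; python3 plan.py 374 273 20 - 5
```

```text
wrist obj 2243 rect [376.2 275.8] [35.2 34.9] 18.7 mean [374.8 276.2  54.1] tool xz [2.  6.3 1.1]
scene crop origin 173 52
t 2.33 pos [371.7 275.3  59.7] yaw 72.8 tilt [-0.0025 -0.0019] q6 -51.0 F [ 0.3  0.  -0.5] w 85.4
0.6,7.9,-0.3,0.0004,-0,-0.0005,  0.6,8,-0.3,0.0004,-0,-0.0005,  0.6,7.9,-0.3,0.0004,-0,-0.0005,  0.6,7.9,-0.3,0.0004,-0,-0.0005,  0.6,8,-0.3,0.0004,-0,-0.0005
```

View pics/s_a.png

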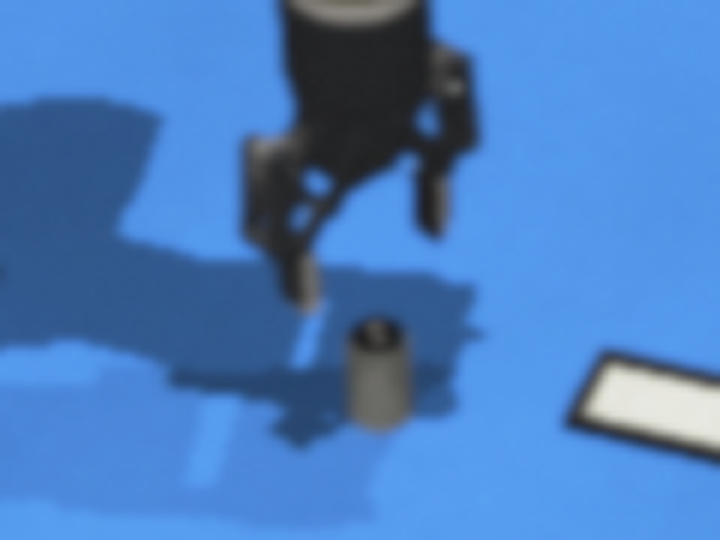

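View pics/w_a.png

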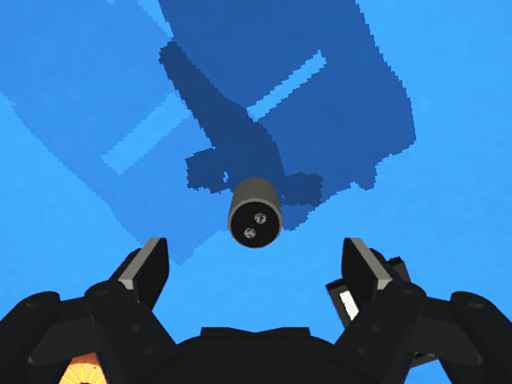

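Scene crop: fingertips at (310,308) and (435,235), clearly above the capacitor's top at (378,335), although the TCP reads 60 mm. So the open tips stand about 32 mm behind the reported TCP, not 8 mm ahead of it. The wrist depth gives the same figure. I'll use the measured offset and descend with force checks.

Emit:
move_arm(
  targets=[1,12,-0.3,0,0,0,1,12,-0.2,0,0,0,1,12,0,0,0,0,0,12,0,0,0,0,0,12,0,0,0,0],
)

```text
time_s: 2.95
position: [0.3756, 0.2737, -0.0]
tool_rot: [[0.955, -0.0, 0.295], [-0.295, -0.0, 0.955], [-0.0, -1.0, -0.0]]
ft_force: [0.3, -0.2, 0.4]
grip_width: 0.0855
```

```bash
python3 look.py b 55; python3 plan.py 375 274.5 -5 - 5
```

```text
wrist obj 6014 rect [375.1 275.6] [112.6  34.3] 78.6 mean [373.6 276.3  54.4] tool xz [ -2.6 -54.4   1.9]
scene crop origin 175 68
t 3.05 pos [375.  273.5  -0.4] yaw 72.8 tilt [-0.0019 -0.0015] q6 -51.4 F [ 0.6 -0.2  0.6] w 85.7
-0.1,0.9,0.2,0.0003,-0,-0.0004,  -0,0.9,0.2,0.0003,-0,-0.0004,  -0.1,0.9,0.2,0.0003,-0,-0.0004,  -0,1,0.2,0.0003,-0,-0.0004,  -0.1,0.9,0.2,0.0003,-0,-0.0004
```

View pics/s_b.png

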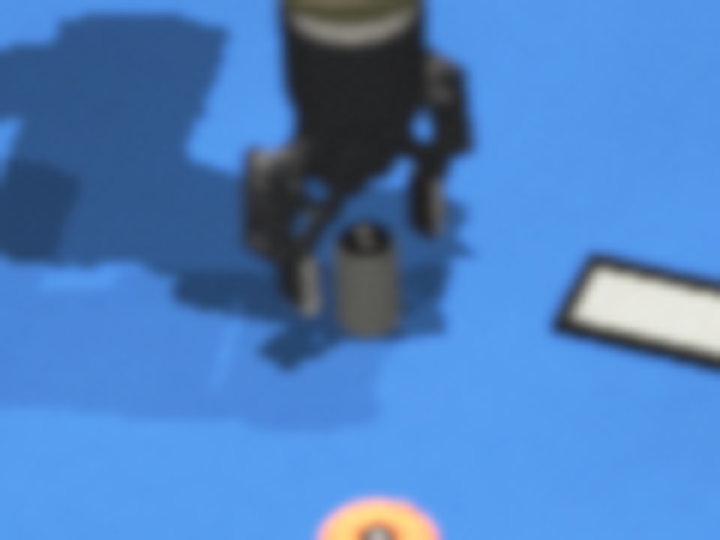

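View pics/w_b.png

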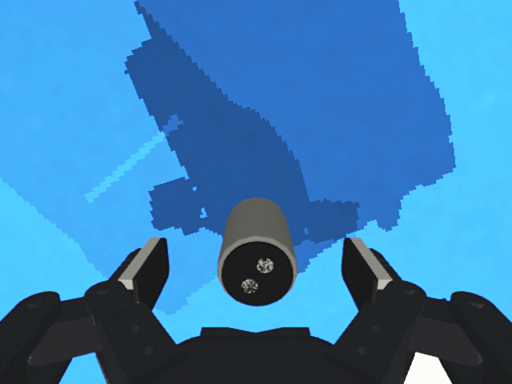

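Fingers straddle the capacitor centrally. I'll go 5 mm lower and close.

Emit:
move_arm(
  targets=[0,5,1,0,0,0,0,0,0,0,0,0,0,0,0,0,0,0,0,0,0,0,0,0,0,0,0,0,0,0],
)

```text
time_s: 3.68
position: [0.3759, 0.2747, -0.004]
tool_rot: [[0.955, 0.0, 0.295], [-0.295, 0.0, 0.955], [0.0, -1.0, 0.0]]
ft_force: [-0.7, 0.4, -0.0]
grip_width: 0.0856
```

Emit:
move_arm(
  targets=[0,0,0,0,0,0,0,0,0,0,0,0,0,0,0,0,0,0,0,0,0,0,0,0,0,0,0,0,0,0],
  hand=-1,
  squeeze=35,
)

```text
time_s: 4.3
position: [0.3759, 0.2747, -0.004]
tool_rot: [[0.955, 0.0, 0.295], [-0.295, 0.0, 0.955], [0.0, -1.0, 0.0]]
ft_force: [-0.3, -0.4, 3.5]
grip_width: 0.0353
```

Emit:
move_arm(
  targets=[0,0,0,0,0,0,0,0,0,0,0,0,0,0,0,0,0,0,0,-2,0,0,0,0,0,-2,0,0,0,0],
)

```text
time_s: 4.92
position: [0.3758, 0.2747, -0.0003]
tool_rot: [[0.955, -0.0, 0.295], [-0.295, -0.0, 0.955], [-0.0, -1.0, -0.0]]
ft_force: [0.2, 0.4, -0.3]
grip_width: 0.0351
```

```bash
python3 look.py c 55; python3 plan.py 375 274 80 - 5
```

```text
wrist obj 6046 rect [375.4 277.4] [60.3 34.6] 87.7 mean [372.9 276.9  57.3] tool xz [ -3.4 -57.5   1.3]
scene crop origin 175 68
t 5.03 pos [ 3.760e+02  2.748e+02 -1.000e-01] yaw 72.8 tilt [0.0002 0.0001] q6 -51.3 F [-0.5 -0.5 -0.4] w 35.2
-0.1,-16,-0.2,-0,-0,0,  -0.2,-16,-0.2,-0,-0,0,  -0.1,-16.1,-0.2,-0,-0,0,  -0.2,-16,-0.2,-0,-0,0,  -0.1,-16,-0.2,-0,-0,0
```

View pics/w_c.png

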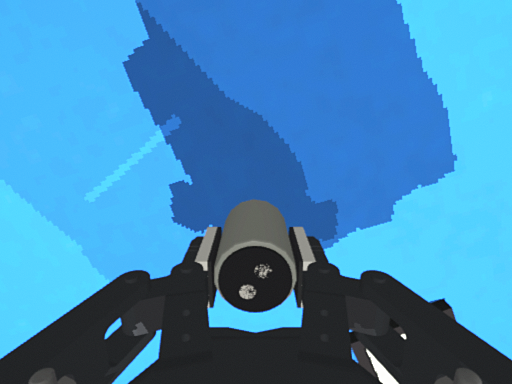

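View pics/s_c.png

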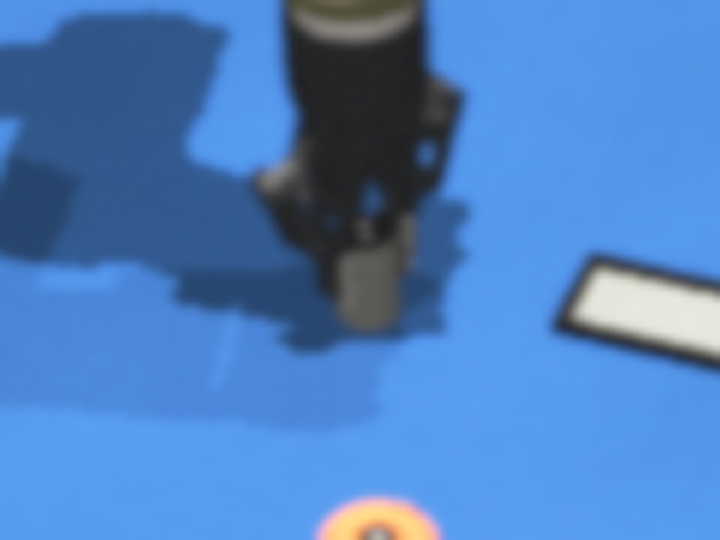

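Emit:
move_arm(
  targets=[0,-10,0,0,0,0,0,-18,0,0,0,0,0,-18,0,0,0,0,4,-18,-6,0,0,0,10,-16,-15,0,0,0],
)

```text
time_s: 5.65
position: [0.3831, 0.2506, 0.0811]
tool_rot: [[0.956, 0.001, 0.294], [-0.294, 0.0, 0.956], [0.001, -1.0, 0.001]]
ft_force: [1.3, 0.3, -0.6]
grip_width: 0.0351
```

Emit:
move_arm(
  targets=[18,0,-27,0,0,0,24,0,-37,0,0,0,24,0,-37,0,0,0,24,0,-37,0,0,0,24,0,-37,0,0,0],
)

```text
time_s: 6.28
position: [0.4406, 0.0482, 0.0805]
tool_rot: [[0.955, 0.001, 0.295], [-0.295, -0.0, 0.955], [0.001, -1.0, 0.0]]
ft_force: [1.1, 0.5, -0.6]
grip_width: 0.035
```

Emit:
move_arm(
  targets=[24,0,-37,0,0,0,24,0,-37,0,0,0,24,0,-37,0,0,0,24,0,-37,0,0,0,24,0,-37,0,0,0],
)

```text
time_s: 6.9
position: [0.5005, -0.164, 0.0805]
tool_rot: [[0.955, 0.0, 0.295], [-0.295, -0.0, 0.955], [0.0, -1.0, -0.0]]
ft_force: [-1.3, 0.4, -0.3]
grip_width: 0.0351
```

```bash
python3 plan.py 556 -357.5 80 - 5
```

```text
t 6.9 pos [ 500.5 -164.    80.5] yaw 72.8 tilt [ 0.0005 -0.0001] q6 -103.8 F [-1.3  0.4 -0.3] w 35.1
22,0.1,-33.7,0,0,0.0001,  22.1,0.1,-33.7,0,0,0.0001,  22,0.1,-33.7,0,0,0.0001,  22,0.1,-33.7,0,0,0.0001,  22.1,0.1,-33.7,0,0,0.0001
```

Emit:
move_arm(
  targets=[24,0,-37,0,0,0,24,0,-37,0,0,0,24,0,-37,0,0,0,18,0,-27,0,0,0,12,0,-18,0,0,0],
)

```text
time_s: 7.52
position: [0.5517, -0.3432, 0.0802]
tool_rot: [[0.955, 0.0, 0.296], [-0.296, -0.0, 0.955], [0.0, -1.0, -0.0]]
ft_force: [0.5, 0.1, -1.2]
grip_width: 0.0352
```

```bash
python3 plan.py 556 -357.5 15 - 5
```

```text
t 7.53 pos [ 551.7 -343.2   80.2] yaw 72.8 tilt [ 0.0001 -0.0001] q6 -115.1 F [ 0.5  0.1 -1.2] w 35.2
1.7,13,-2.5,0,0,0,  1.6,13.1,-2.5,0,0,0,  1.7,13,-2.5,0,0,0,  1.7,13.1,-2.4,0,0,0,  1.6,13,-2.5,0,0,0
```

Emit:
move_arm(
  targets=[2,10,-4,0,0,0,2,12,-3,0,0,0,2,12,-3,0,0,0,1,12,-2,0,0,0,1,9,0,0,0,0],
)

```text
time_s: 8.15
position: [0.5556, -0.3552, 0.0238]
tool_rot: [[0.955, -0.001, 0.295], [-0.295, 0.001, 0.955], [-0.001, -1.0, 0.0]]
ft_force: [0.3, -1.0, -1.0]
grip_width: 0.0348
```

```bash
python3 look.py d 3; python3 plan.py 556 -357.5 -1 - 5; python3 - <<'E'
from rig import get_image
from h import *
g=get_image("top");cv2.imwrite("pics/t_d.png",cv2.resize(g["pixels"][140:260,340:500,::-1],None,fx=5,fy=5,interpolation=cv2.INTER_CUBIC))
E
```

```text
wrist obj 12222 rect [ 542.4 -351.3] [119.9  92.1] 73.7 mean [ 534.2 -348.3    0.6] tool xz [-22.5  23.2   0.3]
scene crop origin 103 242
t 8.25 pos [ 555.4 -355.    23.5] yaw 72.8 tilt [-0.0019  0.0009] q6 -115.7 F [-0.1  0.6 -0.7] w 35.3
0.3,4.9,-0.4,-0.0002,0,-0.0004,  0.2,4.9,-0.5,-0.0002,0,-0.0004,  0.3,4.9,-0.4,-0.0002,0,-0.0004,  0.2,4.9,-0.5,-0.0002,0,-0.0004,  0.3,4.9,-0.4,-0.0002,0,-0.0004
```

View pics/w_d.png

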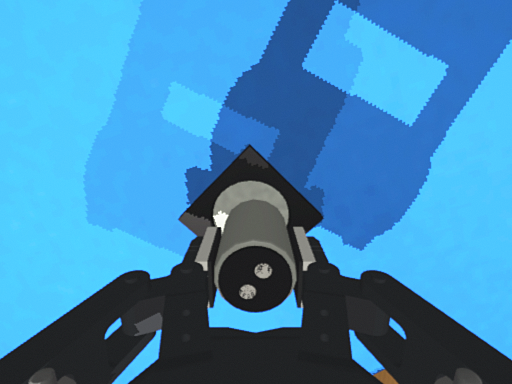

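View pics/s_d.png

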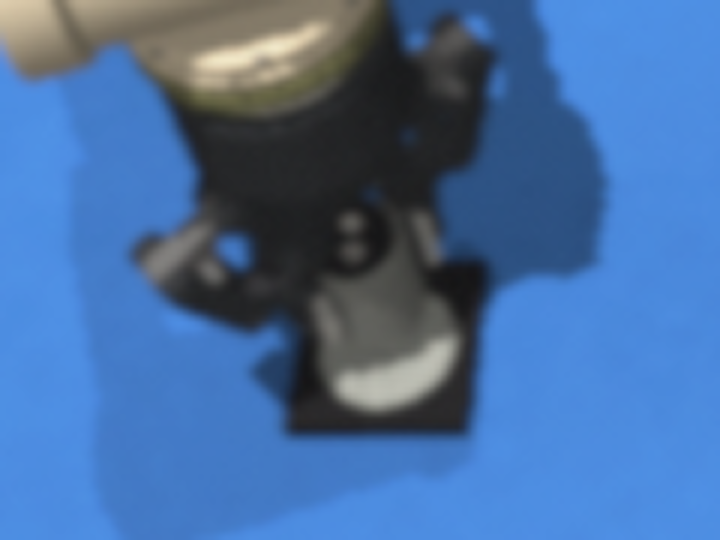

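Emit:
move_arm(
  targets=[0.5,6,-0.6,0,0,0,0.5,6,-0.6,0,0,0,0.2,5,-0.5,0,0,0,0,4,-0.3,0,0,0,0,2,0,0,0,0],
)

```text
time_s: 8.93
position: [0.5563, -0.3578, 0.0015]
tool_rot: [[0.955, -0.0, 0.295], [-0.295, 0.0, 0.955], [-0.0, -1.0, 0.0]]
ft_force: [-0.2, -0.3, -0.1]
grip_width: 0.0349
```

Emit:
move_arm(
  targets=[0,0.5,0,0,0,0,0,0.5,0,0,0,0,0,0.5,0,0,0,0,0,0,0,0,0,0,0,0,0,0,0,0],
)

```text
time_s: 9.55
position: [0.5564, -0.3578, 0.0003]
tool_rot: [[0.955, 0.0, 0.295], [-0.295, -0.0, 0.955], [0.0, -1.0, -0.0]]
ft_force: [0.2, 0.1, 0.0]
grip_width: 0.0347
```

Emit:
move_arm(
  targets=[0,0.5,0,0,0,0,0,0.5,0,0,0,0,0,0.5,0,0,0,0,0,0.5,0,0,0,0,0,0,0,0,0,0],
)

```text
time_s: 10.18
position: [0.5564, -0.3578, -0.001]
tool_rot: [[0.955, 0.0, 0.295], [-0.295, -0.0, 0.955], [0.0, -1.0, -0.0]]
ft_force: [-2.6, 1.6, 5.9]
grip_width: 0.0352
```

Emit:
move_arm(
  targets=[0,0,0,0,0,0,0,0,0,0,0,0,0,0,0,0,0,0,0,0,0,0,0,0,0,0,0,0,0,0],
  hand=1,
)

```text
time_s: 10.8
position: [0.5563, -0.3578, -0.0017]
tool_rot: [[0.955, -0.0, 0.295], [-0.295, 0.0, 0.955], [-0.0, -1.0, 0.0]]
ft_force: [0.2, -0.3, 0.2]
grip_width: 0.085
```

Emit:
move_arm(
  targets=[0,-10,0,0,0,0,0,-20,0,0,0,0,0,-25,0,0,0,0,0,-25,0,0,0,0,0,-25,0,0,0,0],
)

```text
time_s: 11.42
position: [0.5564, -0.3578, 0.105]
tool_rot: [[0.955, 0.001, 0.295], [-0.295, -0.001, 0.955], [0.001, -1.0, -0.0]]
ft_force: [0.4, -0.1, -0.1]
grip_width: 0.0853
```

```bash
python3 look.py e 58; python3 plan.py 352 -279.5 105 -23.8 15
```

```text
wrist obj 1574 rect [ 556.5 -356.6] [35.  34.5] 25.8 mean [ 555.6 -356.4   57.2] tool xz [-1.2 47.9  1.1]
scene crop origin 95 224
t 11.53 pos [ 557.4 -358.7  107. ] yaw 72.8 tilt [ 0.0057 -0.0027] q6 -115.8 F [0.6 0.8 0.7] w 85.2
-14.6,0,1,-0.0002,0.1124,0.0004,  -14.7,0.1,-0.7,-0.0002,0.1124,0.0004,  -14.5,0.1,-2.2,-0.0002,0.1124,0.0004,  -14.2,0,-3.9,-0.0002,0.1124,0.0004,  -13.6,0.1,-5.5,-0.0002,0.1124,0.0004
-12.9,0.1,-7,-0.0002,0.1124,0.0004,  -12.1,0.1,-8.3,-0.0002,0.1124,0.0004,  -11,0,-9.7,-0.0002,0.1124,0.0004,  -9.9,0.1,-10.8,-0.0002,0.1124,0.0004,  -8.6,0.1,-11.9,-0.0002,0.1124,0.0004
-7.3,0.2,-12.8,-0.0002,0.1124,0.0004,  -5.7,0.1,-13.5,-0.0002,0.1124,0.0004,  -4.2,0.1,-14.1,-0.0002,0.1124,0.0004,  -2.6,0.1,-14.4,-0.0002,0.1124,0.0004,  -1,0.1,-14.6,-0.0002,0.1124,0.0004
```

View pics/w_e.png

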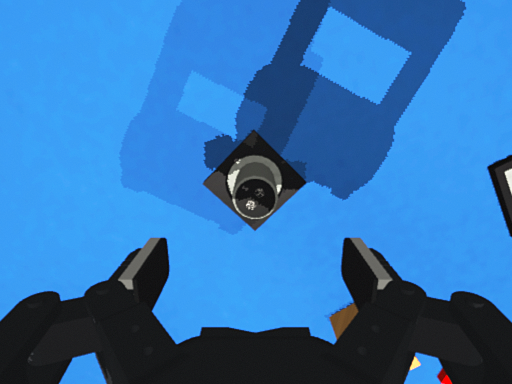

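The capacitor stands in the small round nest with its top at about 57 mm, close to the expected 58. Next is the long heatsink.

Emit:
move_arm(
  targets=[-14.6,0,1,0,0.1124,0,-14.7,0.1,-0.7,0,0.1124,0,-14.5,0.1,-2.2,0,0.1124,0,-14.2,0,-3.9,0,0.1124,0,-13.6,0.1,-5.5,0,0.1124,0],
)

```text
time_s: 12.15
position: [0.4872, -0.3309, 0.1024]
tool_rot: [[0.648, -0.001, 0.761], [-0.761, 0.001, 0.648], [-0.001, -1.0, -0.0]]
ft_force: [-0.8, 0.5, -0.7]
grip_width: 0.0852
```

Emit:
move_arm(
  targets=[-12.9,0,-7,0,0.1124,0,-12.1,0,-8.3,0,0.1124,0,-11,0,-9.7,0,0.1124,0,-9.9,0,-10.8,0,0.1124,0,-8.6,0,-11.9,0,0.1124,0],
)

```text
time_s: 12.78
position: [0.4187, -0.3045, 0.1025]
tool_rot: [[0.143, -0.001, 0.99], [-0.99, 0.001, 0.143], [-0.001, -1.0, -0.0]]
ft_force: [-0.2, -0.0, 0.5]
grip_width: 0.0854
```

Emit:
move_arm(
  targets=[-7.3,0,-12.8,0,0.1124,0,-5.7,0,-13.5,0,0.1124,0,-4.2,0,-14.1,0,0.1124,0,-2.6,0,-14.4,0,0.1124,0,-1,0,-14.6,0,0.1124,0],
)

```text
time_s: 13.4
position: [0.3503, -0.2781, 0.1026]
tool_rot: [[-0.407, -0.0, 0.914], [-0.914, 0.0, -0.407], [-0.0, -1.0, -0.001]]
ft_force: [-0.1, 0.3, -0.7]
grip_width: 0.0855
```

```bash
python3 look.py f 38; python3 plan.py 352 -279.5 0 -23.8 10
```

```text
wrist obj 1810 rect [ 354.1 -278.9] [79.7 36.1] 66.3 mean [ 355.1 -277.1   37.5] tool xz [-2.8 65.1  4. ]
scene crop origin 44 161
t 13.5 pos [ 350.  -277.8  102.7] yaw -23.9 tilt [-0.0006 -0.0013] q6 -29.8 F [ 1.5 -0.4 -0.5] w 85.2
0.1,10.3,0.3,0.0001,-0.0001,-0.0001,  0.1,10.2,0.2,0.0001,-0.0001,-0.0001,  0,10.3,0.3,0.0001,-0.0001,-0.0001,  0.1,10.3,0.3,0.0001,-0.0001,-0.0001,  0.1,10.2,0.2,0.0001,-0.0001,-0.0001
0.1,10.3,0.3,0.0001,-0.0001,-0.0001,  0.1,10.3,0.2,0.0001,-0.0001,-0.0001,  0,10.2,0.3,0.0001,-0.0001,-0.0001,  0.1,10.3,0.3,0.0001,-0.0001,-0.0001,  0.1,10.3,0.2,0.0001,-0.0001,-0.0001
```

View pics/w_f.png

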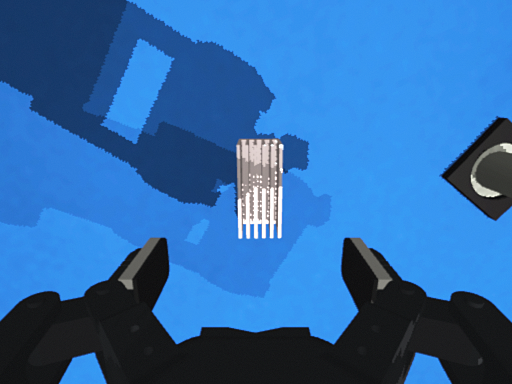

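Emit:
move_arm(
  targets=[0,20,1,0,0,0,0,20,1,0,0,0,0,15,1,0,0,0,0,15,0.3,0,0,0,0,15,0,0,0,0],
)

```text
time_s: 14.12
position: [0.3545, -0.2801, 0.0173]
tool_rot: [[-0.401, 0.0, 0.916], [-0.916, -0.0, -0.401], [0.0, -1.0, 0.0]]
ft_force: [0.2, 0.2, -0.0]
grip_width: 0.0856
```

Emit:
move_arm(
  targets=[0,10,0,0,0,0,0,10,0,0,0,0,0,6,0,0,0,0,0,4,0,0,0,0,0,0,0,0,0,0],
)

```text
time_s: 14.75
position: [0.354, -0.2799, -0.012]
tool_rot: [[-0.403, -0.0, 0.915], [-0.915, 0.0, -0.403], [-0.0, -1.0, -0.0]]
ft_force: [0.2, -0.9, -0.4]
grip_width: 0.0854
```

```bash
python3 look.py g 38; python3 plan.py 353 -279.2 -12 -23.8 5
```

```text
wrist obj 6877 rect [ 355.2 -274.4] [78.3 88.1] 26.3 mean [ 357.1 -272.4   37.5] tool xz [ -8.2 -49.5  -0.2]
scene crop origin 58 190
t 14.85 pos [ 354.1 -280.   -11.8] yaw -23.8 tilt [0.0003 0.0004] q6 -29.6 F [ 0.  -0.3  0.2] w 85.6
-0.1,0,-0.3,-0.0001,0.0001,0.0001,  -0,0.1,-0.2,-0.0001,0.0001,0.0001,  -0.1,0,-0.3,-0.0001,0.0001,0.0001,  -0.1,0.1,-0.3,-0.0001,0.0001,0.0001,  -0,0,-0.2,-0.0001,0.0001,0.0001
```

View pics/w_g.png

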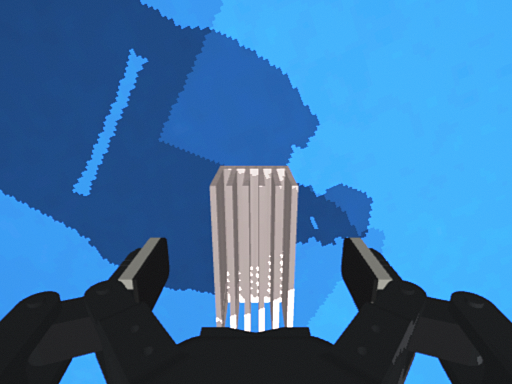

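View pics/s_g.png

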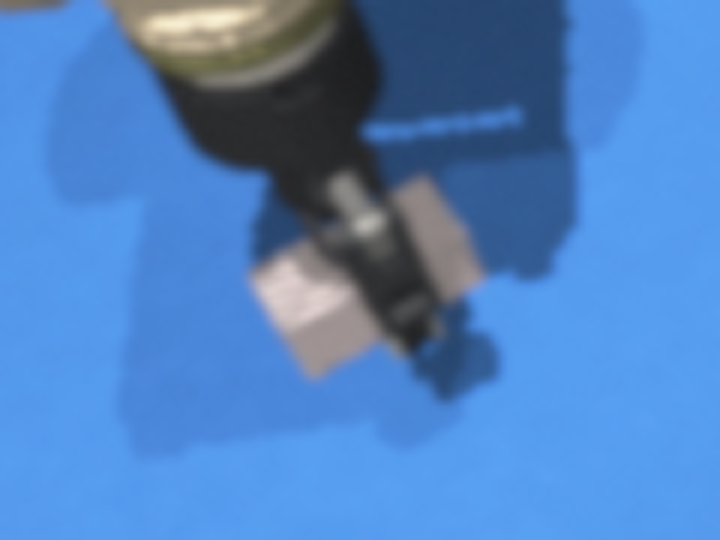

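Aligned and straddling the heatsink. Closing now.

Emit:
move_arm(
  targets=[0,0,-0.5,0,0,0,0,0,0,0,0,0,0,0,0,0,0,0,0,0,0,0,0,0,0,0,0,0,0,0],
  hand=-1,
  squeeze=50,
)

```text
time_s: 15.48
position: [0.3537, -0.2799, -0.0117]
tool_rot: [[-0.403, 0.0, 0.915], [-0.915, -0.001, -0.403], [0.0, -1.0, 0.001]]
ft_force: [-0.2, 0.1, 5.8]
grip_width: 0.0355
```

Emit:
move_arm(
  targets=[0,0,0,0,0,0,0,0,0,0,0,0,0,-4,0,0,0,0,0,-8,0,0,0,0,0,-12,0,0,0,0],
)

```text
time_s: 16.1
position: [0.3534, -0.2795, 0.0126]
tool_rot: [[-0.403, -0.0, 0.915], [-0.915, 0.001, -0.403], [-0.0, -1.0, -0.001]]
ft_force: [0.5, -0.7, -1.4]
grip_width: 0.0352
```

```bash
python3 look.py h2 62; python3 plan.py 521 351.3 90 -82.5 20
```

```text
wrist obj 6335 rect [ 355.3 -276. ] [74.4 62.6] 66.5 mean [ 357.  -272.    61.7] tool xz [ -8.3 -49.1   0.2]
scene crop origin 56 184
t 16.2 pos [ 354.  -280.3   13.3] yaw -23.8 tilt [0.0013 0.0021] q6 -29.7 F [ 0.5 -0.7 -1.8] w 35.1
-32.3,-3.9,-5.1,-0.0001,0.0513,0,  -31.9,-3.9,-6.7,-0.0001,0.0513,0,  -31.6,-3.9,-8.4,-0.0001,0.0513,0,  -31.1,-3.8,-9.9,-0.0001,0.0513,0,  -30.5,-3.9,-11.6,-0.0001,0.0513,0
-30,-3.9,-13.1,-0.0001,0.0513,0,  -29.2,-3.9,-14.6,-0.0001,0.0513,0,  -28.4,-3.9,-16.1,-0.0001,0.0513,0,  -27.5,-3.8,-17.5,-0.0001,0.0513,0,  -26.7,-3.9,-18.9,-0.0001,0.0513,0
-25.6,-3.9,-20.3,-0.0001,0.0513,0,  -24.5,-3.8,-21.5,-0.0001,0.0513,0,  -23.4,-3.9,-22.8,-0.0001,0.0513,0,  -22.2,-3.9,-24,-0.0001,0.0513,0,  -21,-3.8,-25,-0.0001,0.0513,0
-19.6,-3.9,-26.1,-0.0001,0.0513,0,  -18.3,-3.9,-27.1,-0.0001,0.0513,0,  -16.8,-3.8,-27.9,-0.0001,0.0513,0,  -15.4,-3.9,-28.9,-0.0001,0.0513,0,  -14,-3.8,-29.5,-0.0001,0.0513,0
```

View pics/s_h2.png

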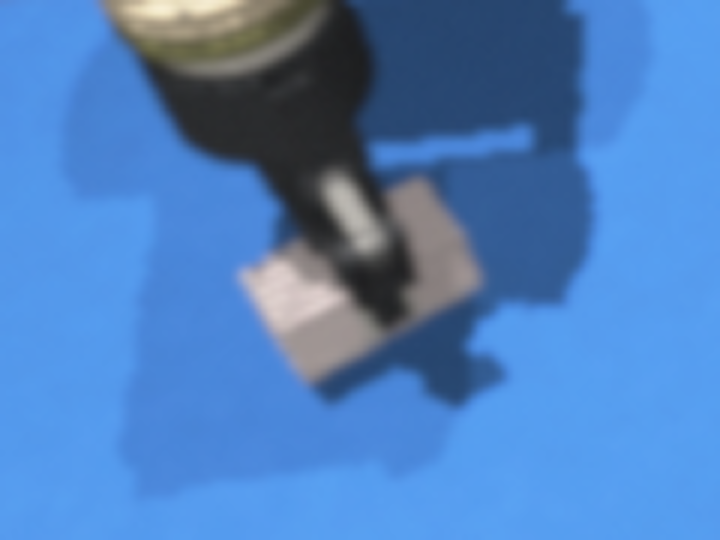

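View pics/w_h2.png

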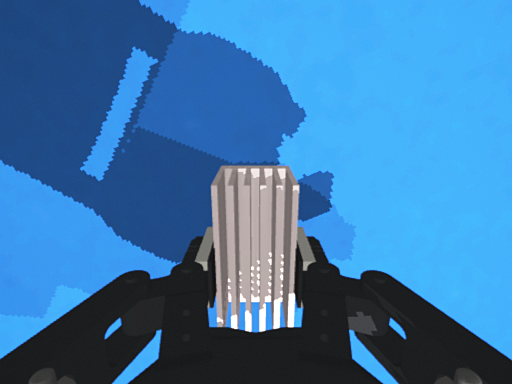

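Emit:
move_arm(
  targets=[0,-16,0,0,0,0,0,-16,0,0,0,0,0,-16,0,0,0,0,-5,-16,-1,0,0,0,-12,-14,-2,0,0,0],
)

```text
time_s: 16.82
position: [0.3576, -0.2627, 0.0907]
tool_rot: [[-0.404, 0.0, 0.915], [-0.915, -0.0, -0.404], [0.0, -1.0, 0.0]]
ft_force: [0.1, 1.3, -1.8]
grip_width: 0.035
```

```bash
python3 plan.py 521 351.3 90 -82.5 20
```

```text
t 16.82 pos [ 357.6 -262.7   90.7] yaw -23.8 tilt [0.0001 0.0002] q6 -27.8 F [ 0.1  1.3 -1.8] w 35.0
-31.4,0,-4.9,-0,0.0512,0,  -31.1,0.1,-6.6,-0,0.0512,0,  -30.7,-0,-8.1,-0,0.0512,0,  -30.3,0,-9.6,-0,0.0512,0,  -29.7,0,-11.2,-0,0.0512,0
-29.1,0.1,-12.8,-0,0.0512,0,  -28.4,-0,-14.1,-0,0.0512,0,  -27.7,0,-15.7,-0,0.0512,0,  -26.8,0.1,-17,-0,0.0512,0,  -25.9,-0,-18.4,-0,0.0512,0
-25,0,-19.6,-0,0.0512,0,  -23.9,0,-21,-0,0.0512,0,  -22.8,0.1,-22.1,-0,0.0512,0,  -21.6,-0,-23.2,-0,0.0512,0,  -20.4,0,-24.4,-0,0.0512,0
-19.2,0.1,-25.3,-0,0.0512,0,  -17.8,-0,-26.3,-0,0.0512,0,  -16.5,0,-27.2,-0,0.0512,0,  -15,0,-28,-0,0.0512,0,  -13.6,0.1,-28.7,-0,0.0512,0
```

Emit:
move_arm(
  targets=[-31.4,0,-4.9,0,0.0512,0,-31.1,0,-6.6,0,0.0512,0,-30.7,0,-8.1,0,0.0512,0,-30.3,0,-9.6,0,0.0512,0,-29.7,0,-11.2,0,0.0512,0],
)

```text
time_s: 17.45
position: [0.3984, -0.1078, 0.0902]
tool_rot: [[-0.623, -0.0, 0.782], [-0.782, 0.0, -0.623], [-0.0, -1.0, -0.0]]
ft_force: [0.0, 0.6, -1.2]
grip_width: 0.0352
```

Emit:
move_arm(
  targets=[-29.1,0,-12.8,0,0.0512,0,-28.4,0,-14.1,0,0.0512,0,-27.7,0,-15.7,0,0.0512,0,-26.8,0,-17,0,0.0512,0,-25.9,0,-18.4,0,0.0512,0],
)

```text
time_s: 18.08
position: [0.4388, 0.0458, 0.0902]
tool_rot: [[-0.801, -0.0, 0.599], [-0.599, 0.0, -0.801], [0.0, -1.0, -0.0]]
ft_force: [0.2, 0.3, -1.2]
grip_width: 0.0352
```

Emit:
move_arm(
  targets=[-25,0,-19.6,0,0.0512,0,-23.9,0,-21,0,0.0512,0,-22.8,0,-22.1,0,0.0512,0,-21.6,0,-23.2,0,0.0512,0,-20.4,0,-24.4,0,0.0512,0],
)

```text
time_s: 18.7
position: [0.4793, 0.1992, 0.0901]
tool_rot: [[-0.926, -0.001, 0.377], [-0.377, -0.0, -0.926], [0.0, -1.0, -0.0]]
ft_force: [0.3, -0.4, -1.5]
grip_width: 0.035
```

Emit:
move_arm(
  targets=[-19.2,0,-25.3,0,0.0512,0,-17.8,0,-26.3,0,0.0512,0,-16.5,0,-27.2,0,0.0512,0,-15,0,-28,0,0.0512,0,-13.6,0,-28.7,0,0.0512,0],
)

```text
time_s: 19.32
position: [0.5198, 0.3527, 0.09]
tool_rot: [[-0.991, -0.001, 0.13], [-0.13, -0.0, -0.991], [0.001, -1.0, 0.0]]
ft_force: [-0.3, -0.2, -1.5]
grip_width: 0.0352
```

```bash
python3 plan.py 521 351.3 15 -82.5 10
```

```text
t 19.32 pos [519.8 352.7  90. ] yaw -82.5 tilt [0.0008 0.0002] q6 105.9 F [-0.3 -0.2 -1.5] w 35.2
-0.1,7.5,0.1,-0,-0,0.0001,  -0.1,7.5,0.2,-0,-0,0.0001,  -0.1,7.5,0.1,-0,-0,0.0001,  -0.1,7.5,0.2,-0,-0,0.0001,  -0.1,7.5,0.1,-0,-0,0.0001
-0.1,7.5,0.2,-0,-0,0.0001,  -0.1,7.5,0.1,-0,-0,0.0001,  -0.1,7.5,0.2,-0,-0,0.0001,  -0.1,7.5,0.1,-0,-0,0.0001,  -0.1,7.5,0.2,-0,-0,0.0001
```

Emit:
move_arm(
  targets=[-0.5,15,0.5,0,0,0,-0.5,15,0.5,0,0,0,0,15,0.4,0,0,0,0,15,0,0,0,0,0,10,0,0,0,0],
)

```text
time_s: 19.95
position: [0.5214, 0.3495, 0.0189]
tool_rot: [[-0.991, -0.001, 0.131], [-0.131, -0.0, -0.991], [0.001, -1.0, 0.0]]
ft_force: [0.1, -0.4, -1.2]
grip_width: 0.0356
```

```bash
python3 look.py i 3; python3 plan.py 521 351.3 -9 -82.5 5
```

```text
wrist obj 8648 rect [535.3 351. ] [ 91.5 119.8] 6.1 mean [541.3 349.6   1.1] tool xz [-19.7  17.7   2.5]
scene crop origin 225 63
t 20.05 pos [521.2 349.6  18.8] yaw -82.5 tilt [0.002  0.0006] q6 105.5 F [-0.3  0.4 -1.3] w 35.1
-0,5.6,-0.3,-0.0001,0.0001,0.0004,  -0,5.5,-0.4,-0.0001,0.0001,0.0004,  -0.1,5.6,-0.3,-0.0001,0.0001,0.0004,  0,5.5,-0.4,-0.0001,0.0001,0.0004,  0,5.6,-0.3,-0.0001,0.0001,0.0004
```

View pics/w_i.png

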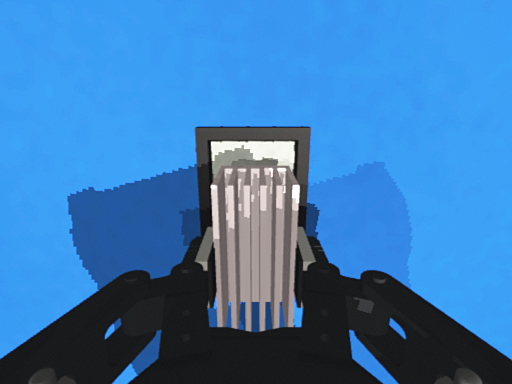

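View pics/s_i.png

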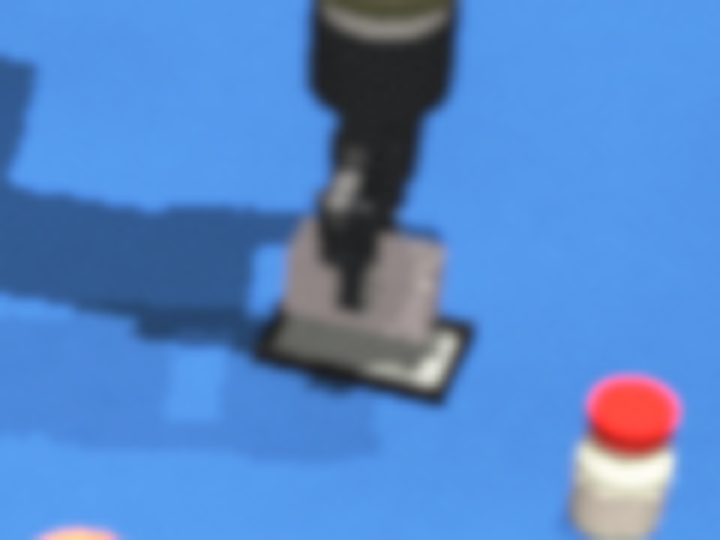

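Emit:
move_arm(
  targets=[0,8,-0.5,0,0,0,0,7,-0.5,0,0,0,0,5,-0.3,0,0,0,0,4,0,0,0,0,0,2,0,0,0,0],
)

```text
time_s: 20.68
position: [0.5214, 0.3513, -0.0062]
tool_rot: [[-0.991, -0.0, 0.131], [-0.131, -0.0, -0.991], [0.0, -1.0, 0.0]]
ft_force: [0.1, -0.5, -1.5]
grip_width: 0.035
```

Emit:
move_arm(
  targets=[0,0.5,0,0,0,0,0,0.5,0,0,0,0,0,0.5,0,0,0,0,0,0,0,0,0,0,0,0,0,0,0,0],
)

```text
time_s: 21.3
position: [0.5215, 0.3513, -0.0074]
tool_rot: [[-0.991, 0.0, 0.131], [-0.131, 0.0, -0.991], [-0.0, -1.0, -0.0]]
ft_force: [0.4, 0.4, -1.2]
grip_width: 0.0349
```

Emit:
move_arm(
  targets=[0,0.5,0,0,0,0,0,0.5,0,0,0,0,0,0.5,0,0,0,0,0,0.4,0,0,0,0,0,0,0,0,0,0],
)

```text
time_s: 21.92
position: [0.5215, 0.3513, -0.0086]
tool_rot: [[-0.991, 0.0, 0.131], [-0.131, 0.0, -0.991], [-0.0, -1.0, -0.0]]
ft_force: [-3.1, -1.4, 6.3]
grip_width: 0.0355
```

Contact with the floor. Releasing and rising.

Emit:
move_arm(
  targets=[0,0,0,0,0,0,0,0,0,0,0,0,0,0,0,0,0,0,0,0,0,0,0,0,0,0,0,0,0,0],
  hand=1,
)

```text
time_s: 22.55
position: [0.5215, 0.3513, -0.0094]
tool_rot: [[-0.991, 0.0, 0.131], [-0.131, -0.0, -0.991], [-0.0, -1.0, 0.0]]
ft_force: [-0.4, 0.2, 0.6]
grip_width: 0.0854
```

Emit:
move_arm(
  targets=[0,-10,0,0,0,0,0,-20,0,0,0,0,0,-25,0,0,0,0,0,-25,0,0,0,0,0,-20,0,0,0,0],
)

```text
time_s: 23.18
position: [0.5217, 0.3514, 0.0925]
tool_rot: [[-0.991, 0.002, 0.131], [-0.131, 0.001, -0.991], [-0.002, -1.0, -0.0]]
ft_force: [0.1, -0.2, 0.3]
grip_width: 0.0852
```

```bash
python3 look.py j 41; python3 plan.py 485 90.5 90 - 10
```

```text
wrist obj 2028 rect [521.6 352.6] [80.6 36. ] 7.7 mean [523.3 352.9  40.5] tool xz [-1.7 52.1 -1.2]
scene crop origin 226 44
t 23.27 pos [522.6 351.8  93.5] yaw -82.4 tilt [-0.005  -0.0014] q6 105.6 F [-0.1 -0.3 -0.5] w 85.3
7.2,0.3,25.4,0.0001,-0,-0.0005,  7.1,0.3,25.4,0.0001,-0,-0.0005,  7.2,0.3,25.4,0.0001,-0,-0.0005,  7.1,0.3,25.4,0.0001,-0,-0.0005,  7.2,0.3,25.5,0.0001,-0,-0.0005
7.2,0.3,25.4,0.0001,-0,-0.0005,  7.1,0.3,25.4,0.0001,-0,-0.0005,  7.2,0.3,25.4,0.0001,-0,-0.0005,  7.1,0.3,25.4,0.0001,-0,-0.0005,  7.2,0.4,25.4,0.0001,-0,-0.0005
```

View pics/w_j.png

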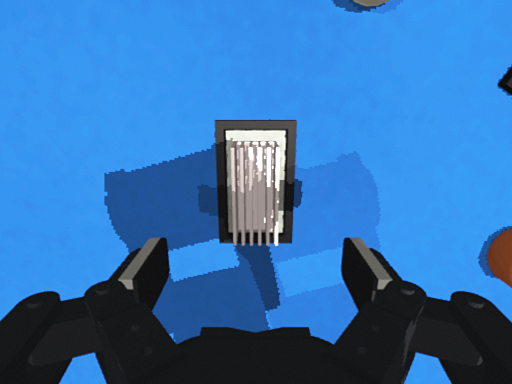

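The long heatsink is in its nest, centred, with its top at 40.5 mm. The toroid is next. TCP height of 90 mm puts the tips at about 120 mm.

Emit:
move_arm(
  targets=[7.2,0.3,25.4,0,0,0,7.2,0.3,25.4,0,0,0,7.2,0.3,25.4,0,0,0,7.2,0.3,25.4,0,0,0,7.2,0.3,25.4,0,0,0],
)

```text
time_s: 23.9
position: [0.502, 0.2197, 0.0886]
tool_rot: [[-0.991, -0.001, 0.131], [-0.131, -0.0, -0.991], [0.001, -1.0, 0.0]]
ft_force: [1.2, 0.0, 1.5]
grip_width: 0.0854
```

Emit:
move_arm(
  targets=[7.2,0.3,25.4,0,0,0,7.2,0.3,25.4,0,0,0,7.2,0.3,25.4,0,0,0,7.2,0.3,25.4,0,0,0,7.2,0.3,25.4,0,0,0],
)

```text
time_s: 24.52
position: [0.483, 0.0892, 0.0872]
tool_rot: [[-0.991, -0.001, 0.131], [-0.131, 0.0, -0.991], [0.001, -1.0, -0.0]]
ft_force: [-0.1, -0.0, 0.2]
grip_width: 0.0853
```

```bash
python3 look.py k 36; python3 plan.py 485 90.5 0 - 5
```

```text
wrist obj 4083 rect [488.4  92.6] [57.4 56.8] 52.5 mean [489.7  92.9  35.4] tool xz [-7.2 51.8 -2.7]
scene crop origin 174 90
t 24.62 pos [483.   88.4  87.2] yaw -82.6 tilt [0.0011 0.0001] q6 79.1 F [-0.4 -0.1 -0.3] w 85.4
-0.5,17.4,-0.4,-0,-0,0.0002,  -0.4,17.5,-0.3,-0,-0,0.0002,  -0.5,17.4,-0.4,-0,-0,0.0002,  -0.4,17.5,-0.4,-0,-0,0.0002,  -0.5,17.4,-0.3,-0,-0,0.0002
```

View pics/w_k.png

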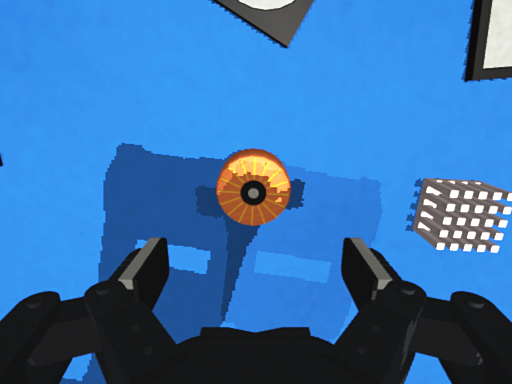

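Emit:
move_arm(
  targets=[-1,16,-0.6,0,0,0,-1,16,-0.6,0,0,0,-1,16,-0.6,0,0,0,-1,14,-0.6,0,0,0,-0.4,12,0,0,0,0],
)

```text
time_s: 25.25
position: [0.4875, 0.0934, 0.0128]
tool_rot: [[-0.991, -0.0, 0.132], [-0.132, 0.0, -0.991], [0.0, -1.0, -0.0]]
ft_force: [-0.8, 0.3, -0.2]
grip_width: 0.085
```

Emit:
move_arm(
  targets=[0,9,0,0,0,0,0,8,0,0,0,0,0,7,0,0,0,0,0,5,0,0,0,0,0,0,0,0,0,0],
)

```text
time_s: 25.88
position: [0.4874, 0.093, -0.0156]
tool_rot: [[-0.991, -0.0, 0.131], [-0.131, 0.0, -0.991], [0.0, -1.0, -0.0]]
ft_force: [0.5, 0.9, 0.3]
grip_width: 0.0853
```

```bash
python3 look.py l 36; python3 plan.py 487 91.5 -16 - 5
```

```text
wrist obj 12829 rect [489.7  96.5] [104.3  58. ] 74.4 mean [491.3  93.1  35.4] tool xz [ -3.8 -51.    0.3]
scene crop origin 177 116
t 25.98 pos [487.7  93.  -15.2] yaw -82.5 tilt [-0.0003  0.0001] q6 79.6 F [ 0.6 -0.4  0.5] w 85.2
0.2,0.2,0.3,-0,0,-0.0001,  0.1,0.1,0.2,-0,0,-0.0001,  0.2,0.2,0.3,-0,0,-0.0001,  0.2,0.1,0.3,-0,0,-0.0001,  0.2,0.2,0.3,-0,0,-0.0001
```

View pics/w_l.png

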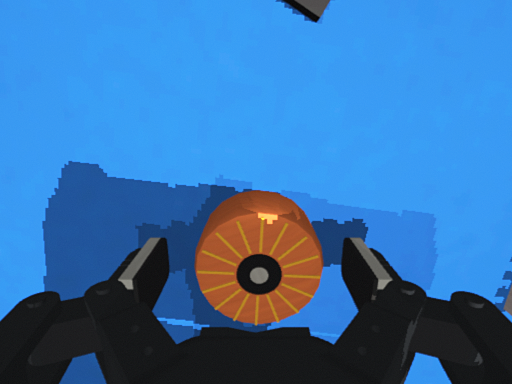

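View pics/s_l.png

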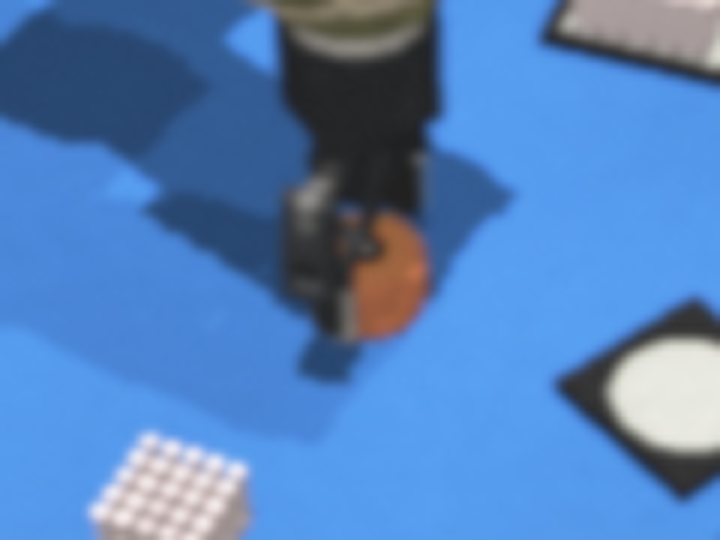

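```bash
python3 - <<'E'
from rig import env,get_image
from h import *
s=env.observe();w=get_image("wrist");T=cloud(w)@w["mount"][:3,:3].T+w["mount"][:3,3]
print((T[273:279,257:263].reshape(-1,3).mean(0)*1000).round(1), (T[225:315:10,260,:2]*1000).round(1).tolist())
E
```

```text
[ -0.1 -52.1   1. ] [[-23.5, -50.7], [-18.9, -50.9], [-74.0, -164.7], [-10.0, -51.9], [-4.8, -51.4], [-1.0, -53.1], [4.5, -52.5], [10.9, -50.8], [16.0, -51.1]]
```

Toroid's centre is at tool (0, 1) mm: well centred. Closing with a firmer grip for its 0.42 kg.

Emit:
move_arm(
  targets=[0,1,1,0,0,0,0,0,0,0,0,0,0,0,0,0,0,0,0,0,0,0,0,0,0,0,0,0,0,0],
  hand=-1,
  squeeze=80,
)

```text
time_s: 26.65
position: [0.4878, 0.0917, -0.0157]
tool_rot: [[-0.991, 0.001, 0.132], [-0.132, -0.0, -0.991], [-0.001, -1.0, 0.0]]
ft_force: [-2.0, -2.7, 7.3]
grip_width: 0.0577
```

Emit:
move_arm(
  targets=[0,0,0,0,0,0,0,0,0,0,0,0,0,-4,0,0,0,0,0,-8,0,0,0,0,0,-12,0,0,0,0],
)

```text
time_s: 27.28
position: [0.4874, 0.092, 0.008]
tool_rot: [[-0.991, -0.001, 0.132], [-0.132, 0.0, -0.991], [0.001, -1.0, -0.0]]
ft_force: [-0.4, 0.1, -4.1]
grip_width: 0.0581
```

```bash
python3 look.py m 60; python3 plan.py 655 104 60 - 10
```

```text
wrist obj 12546 rect [492.8  93.1] [62.7 65.3] 50.0 mean [490.9  93.7  59.2] tool xz [ -3.6 -51.2  -1.2]
scene crop origin 177 111
t 27.38 pos [488.4  92.    9. ] yaw -82.4 tilt [-0.0023  0.0004] q6 79.4 F [ 0.6 -0.9 -5.4] w 57.9
-16.7,-5.1,1,-0,0,-0.0002,  -16.7,-5,1,-0,0,-0.0002,  -16.7,-5.1,1,-0,0,-0.0002,  -16.6,-5.1,1,-0,0,-0.0002,  -16.7,-5.1,1,-0,0,-0.0002
-16.7,-5,1,-0,0,-0.0002,  -16.7,-5.1,1,-0,0,-0.0002,  -16.7,-5.1,1,-0,0,-0.0002,  -16.7,-5.1,1,-0,0,-0.0002,  -16.6,-5.1,1,-0,0,-0.0002
```

View pics/w_m.png

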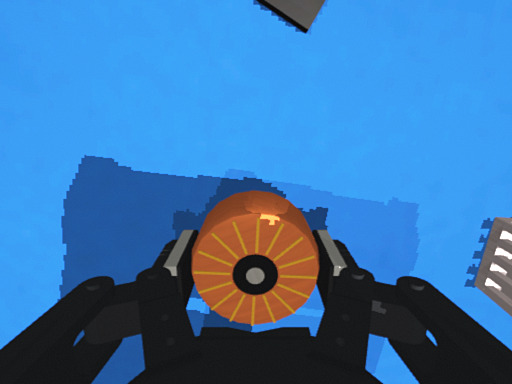

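View pics/s_m.png

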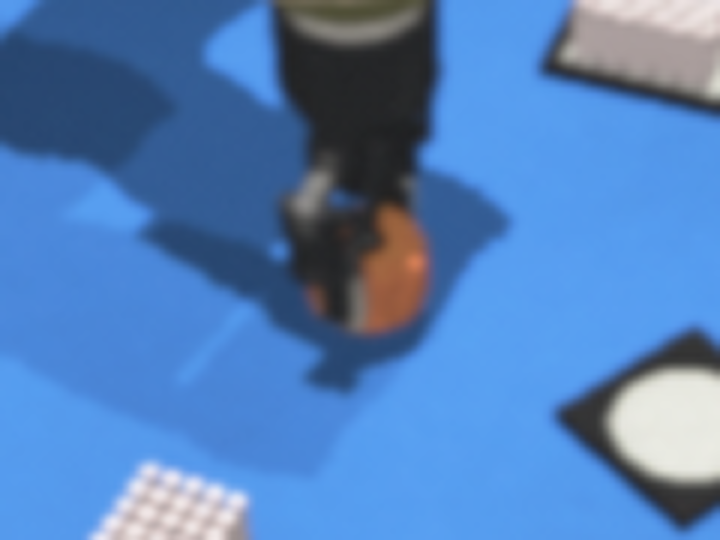

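Emit:
move_arm(
  targets=[-10,-8,1,0,0,0,-16,-8,1,0,0,0,-19,-8,1,0,0,0,-19,-8,1,0,0,0,-19,-8,1,0,0,0],
)

```text
time_s: 28.0
position: [0.5717, 0.098, 0.048]
tool_rot: [[-0.991, 0.0, 0.131], [-0.131, 0.0, -0.991], [-0.0, -1.0, -0.0]]
ft_force: [0.5, -0.1, -4.3]
grip_width: 0.0581
```

Emit:
move_arm(
  targets=[-19,-4,1,0,0,0,-19,0,1,0,0,0,-19,0,1,0,0,0,-16,0,1,0,0,0,-10,0,1,0,0,0],
)

```text
time_s: 28.62
position: [0.6543, 0.1039, 0.0514]
tool_rot: [[-0.991, -0.0, 0.131], [-0.131, 0.0, -0.991], [0.0, -1.0, -0.0]]
ft_force: [-0.3, -0.5, -5.4]
grip_width: 0.0577
```

```bash
python3 plan.py 655 104 12 - 5
```

```text
t 28.62 pos [654.3 103.9  51.4] yaw -82.4 tilt [ 0.0003 -0.0001] q6 81.3 F [-0.3 -0.5 -5.4] w 57.7
-0.1,7.9,0,0,0,0.0001,  -0.2,7.9,0,0,0,0.0001,  -0.1,7.8,0,0,0,0.0001,  -0.1,7.9,0,0,0,0.0001,  -0.2,7.9,0,0,0,0.0001
```

Emit:
move_arm(
  targets=[-0.5,10,0,0,0,0,-0.3,10,0,0,0,0,0,9,0,0,0,0,0,8,0,0,0,0,0,5,0,0,0,0],
)

```text
time_s: 29.25
position: [0.6541, 0.104, 0.009]
tool_rot: [[-0.991, -0.001, 0.131], [-0.131, 0.0, -0.991], [0.001, -1.0, -0.0]]
ft_force: [-0.9, -0.4, -4.8]
grip_width: 0.0581
```

```bash
python3 look.py n 3; python3 plan.py 655 104 -13 - 5
```

```text
wrist obj 8328 rect [677.3 105.8] [ 73.3 119.9] 4.4 mean [681.6 107.8   2.4] tool xz [-27.7   6.6  -0.1]
scene crop origin 230 127
t 29.35 pos [654. 104.   9.] yaw -82.5 tilt [ 0.001  -0.0001] q6 81.3 F [-0.3  0.5 -5.1] w 57.9
-0.2,4.4,0,0,0,0.0002,  -0.2,4.4,0,0,0,0.0002,  -0.2,4.4,0.1,0,0,0.0002,  -0.2,4.4,-0,0,0,0.0002,  -0.2,4.4,0,0,0,0.0002
```

View pics/w_n.png

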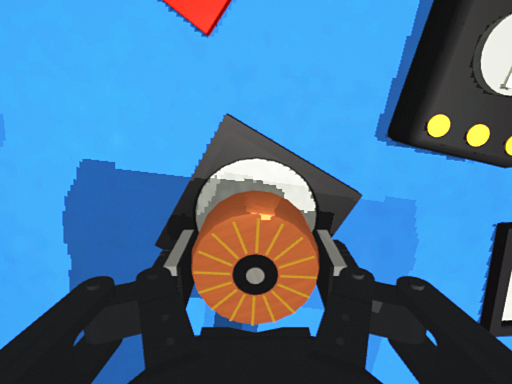

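View pics/s_n.png

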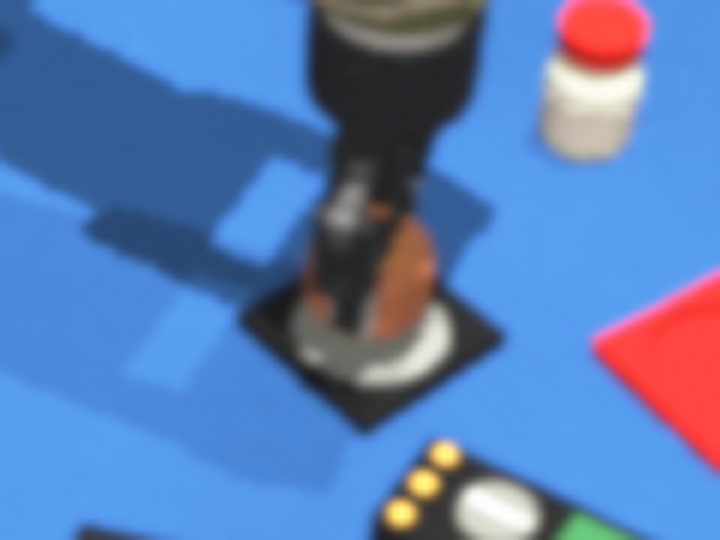

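Emit:
move_arm(
  targets=[-0.5,6,0,0,0,0,-0.5,6,0,0,0,0,0,4,0,0,0,0,0,3,0,0,0,0,0,1,0,0,0,0],
)

```text
time_s: 29.98
position: [0.6553, 0.1041, -0.0106]
tool_rot: [[-0.991, -0.0, 0.131], [-0.131, 0.0, -0.991], [0.0, -1.0, -0.0]]
ft_force: [-0.4, -0.6, -4.2]
grip_width: 0.0578
```

Emit:
move_arm(
  targets=[0,0.5,0,0,0,0,0,0.5,0,0,0,0,0,0.5,0,0,0,0,0,0,0,0,0,0,0,0,0,0,0,0],
)

```text
time_s: 30.6
position: [0.6553, 0.1041, -0.0118]
tool_rot: [[-0.991, 0.0, 0.131], [-0.131, -0.0, -0.991], [-0.0, -1.0, 0.0]]
ft_force: [-0.3, 0.6, -5.5]
grip_width: 0.0583
```

Emit:
move_arm(
  targets=[0,0.4,0,0,0,0,0,0.4,0,0,0,0,0,0.4,0,0,0,0,0,0.3,0,0,0,0,0,0,0,0,0,0],
)

```text
time_s: 31.22
position: [0.6554, 0.1041, -0.0127]
tool_rot: [[-0.991, 0.0, 0.131], [-0.131, -0.0, -0.991], [-0.0, -1.0, 0.0]]
ft_force: [-4.5, -0.9, 5.8]
grip_width: 0.058
```

Emit:
move_arm(
  targets=[0,0,0,0,0,0,0,0,0,0,0,0,0,0,0,0,0,0,0,0,0,0,0,0,0,0,0,0,0,0],
  hand=1,
)

```text
time_s: 31.85
position: [0.6554, 0.1041, -0.0134]
tool_rot: [[-0.991, 0.0, 0.131], [-0.131, -0.0, -0.991], [-0.0, -1.0, 0.0]]
ft_force: [-0.4, 0.7, -0.2]
grip_width: 0.0856
```

Emit:
move_arm(
  targets=[0,-10,0,0,0,0,0,-20,0,0,0,0,0,-25,0,0,0,0,0,-25,0,0,0,0,0,-20,0,0,0,0],
)

```text
time_s: 32.48
position: [0.6556, 0.1041, 0.0886]
tool_rot: [[-0.991, 0.002, 0.131], [-0.131, -0.0, -0.991], [-0.002, -1.0, 0.0]]
ft_force: [-0.2, -0.9, -0.2]
grip_width: 0.0854
```

```bash
python3 look.py o 39; python3 plan.py 485 -84 90 -85.5 10
```

```text
wrist obj 4061 rect [656.  105.6] [56.9 57.5] 36.0 mean [657.4 105.8  38.4] tool xz [-1.9 50.2 -1.4]
scene crop origin 233 107
t 32.58 pos [656.6 104.2  89.7] yaw -82.4 tilt [-0.0053  0.0008] q6 81.3 F [-0.3 -0.4 -0.4] w 85.5
19.5,-0.1,16.4,-0.0001,0.0053,-0.0005,  19.4,-0.1,16.5,-0.0001,0.0053,-0.0005,  19.3,-0.1,16.6,-0.0001,0.0053,-0.0005,  19.2,-0.1,16.7,-0.0001,0.0053,-0.0005,  19.1,-0.1,16.8,-0.0001,0.0053,-0.0005
19.1,-0.1,16.9,-0.0001,0.0053,-0.0005,  18.9,-0.1,17,-0.0001,0.0053,-0.0005,  18.9,-0,17.1,-0.0001,0.0053,-0.0005,  18.7,-0.1,17.2,-0.0001,0.0053,-0.0005,  18.7,-0,17.4,-0.0001,0.0053,-0.0005
```

View pics/w_o.png

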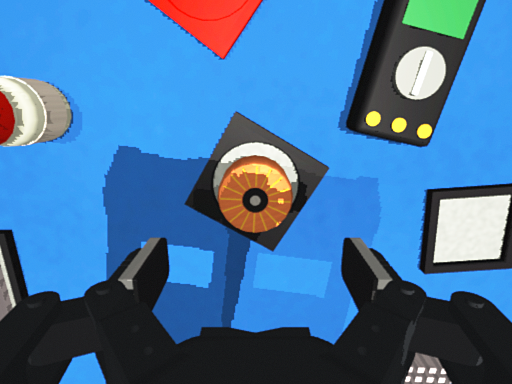

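The toroid is seated in the black round nest with its top at 38.4 mm. On to the square heatsink.

Emit:
move_arm(
  targets=[19.5,0,16.4,0,0.0053,0,19.4,0,16.5,0,0.0053,0,19.3,0,16.6,0,0.0053,0,19.2,0,16.7,0,0.0053,0,19.1,0,16.8,0,0.0053,0],
)

```text
time_s: 33.2
position: [0.5686, 0.0095, 0.0861]
tool_rot: [[-0.994, -0.001, 0.105], [-0.105, 0.0, -0.994], [0.001, -1.0, -0.0]]
ft_force: [0.1, -0.8, -0.7]
grip_width: 0.0853
```

Emit:
move_arm(
  targets=[19.1,0,16.9,0,0.0053,0,18.9,0,17,0,0.0053,0,18.9,0,17.1,0,0.0053,0,18.7,0,17.2,0,0.0053,0,18.7,0,17.4,0,0.0053,0],
)

```text
time_s: 33.83
position: [0.4829, -0.0845, 0.0862]
tool_rot: [[-0.997, -0.001, 0.079], [-0.079, 0.0, -0.997], [0.001, -1.0, -0.0]]
ft_force: [0.1, -1.5, -1.0]
grip_width: 0.0852
```

```bash
python3 look.py p 38; python3 plan.py 486 -84 -13 -85.5 10
```

```text
wrist obj 1606 rect [487.1 -83.4] [50.8 50.1] 4.2 mean [488.1 -83.5  37.2] tool xz [-5.3 49.  -0.6]
scene crop origin 140 131
t 33.92 pos [482.4 -85.1  86.3] yaw -85.6 tilt [ 0.0012 -0.0004] q6 61.8 F [ 0.   0.5 -0.2] w 85.2
-0.4,9.9,-0.1,0,-0.0002,0.0001,  -0.3,10,-0,0,-0.0002,0.0001,  -0.4,9.9,-0.1,0,-0.0002,0.0001,  -0.4,9.9,-0.1,0,-0.0002,0.0001,  -0.4,9.9,-0.1,0,-0.0002,0.0001
-0.3,10,-0,0,-0.0002,0.0001,  -0.4,9.9,-0.1,0,-0.0002,0.0001,  -0.4,9.9,-0.1,0,-0.0002,0.0001,  -0.3,9.9,-0.1,0,-0.0002,0.0001,  -0.4,10,-0,0,-0.0002,0.0001
```

View pics/w_p.png

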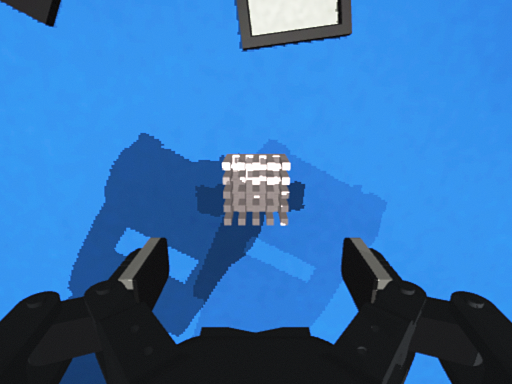

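Emit:
move_arm(
  targets=[-1,16,-0.3,0,0,0,-1,16,-0.3,0,0,0,-1,16,-0.3,0,0,0,-0.7,14,0,0,0,0,0,12,0,0,0,0],
)

```text
time_s: 34.55
position: [0.4876, -0.0826, 0.0118]
tool_rot: [[-0.997, -0.0, 0.079], [-0.079, 0.0, -0.997], [0.0, -1.0, -0.0]]
ft_force: [-0.5, 1.1, -0.3]
grip_width: 0.0854
```

Emit:
move_arm(
  targets=[0,9,0,0,0,0,0,8,0,0,0,0,0,6,0,0,0,0,0,3,0,0,0,0,0,0,0,0,0,0],
)

```text
time_s: 35.17
position: [0.4874, -0.0829, -0.0134]
tool_rot: [[-0.997, -0.0, 0.079], [-0.079, 0.0, -0.997], [0.0, -1.0, -0.0]]
ft_force: [-0.0, 1.1, -0.5]
grip_width: 0.0855
```

```bash
python3 look.py q 38; python3 plan.py 486 -84 -14 -85.5 5
```

```text
wrist obj 6679 rect [487.  -81.7] [ 51.4 112.9] 4.2 mean [489.4 -83.1  37.1] tool xz [ -2.  -50.5   0.3]
scene crop origin 145 156
t 35.27 pos [487.5 -83.  -13.2] yaw -85.5 tilt [-0.0004  0.0002] q6 62.1 F [-0.2  0.  -0.8] w 85.4
0.3,0.2,0.2,-0,0.0001,-0.0001,  0.3,0.1,0.2,-0,0.0001,-0.0001,  0.4,0.2,0.2,-0,0.0001,-0.0001,  0.3,0.2,0.1,-0,0.0001,-0.0001,  0.3,0.1,0.2,-0,0.0001,-0.0001
```

View pics/w_q.png

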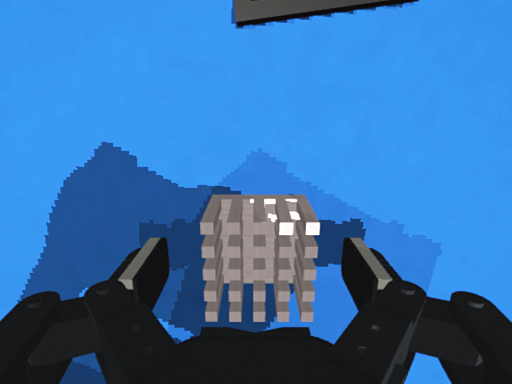

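Emit:
move_arm(
  targets=[0,0,0.5,0,0,0,0,0,0,0,0,0,0,0,0,0,0,0,0,0,0,0,0,0,0,0,0,0,0,0],
  hand=-1,
  squeeze=50,
)

```text
time_s: 35.9
position: [0.4877, -0.0835, -0.013]
tool_rot: [[-0.997, 0.001, 0.079], [-0.079, -0.0, -0.997], [-0.001, -1.0, 0.0]]
ft_force: [-1.4, -0.4, 5.7]
grip_width: 0.049
```

Emit:
move_arm(
  targets=[0,0,0,0,0,0,0,0,0,0,0,0,0,-4,0,0,0,0,0,-8,0,0,0,0,0,-12,0,0,0,0],
)

```text
time_s: 36.52
position: [0.4873, -0.0833, 0.0111]
tool_rot: [[-0.997, -0.001, 0.079], [-0.079, 0.0, -0.997], [0.001, -1.0, -0.0]]
ft_force: [-0.3, 0.1, -1.3]
grip_width: 0.049
```

```bash
python3 look.py r 62; python3 plan.py 639 -97.2 50 -78.2 10
```

```text
wrist obj 6175 rect [486.8 -82.2] [51.6 76.5] 5.2 mean [489.1 -81.8  61.1] tool xz [ -1.9 -50.   -1.4]
scene crop origin 144 150
t 36.62 pos [488.1 -83.6  12. ] yaw -85.5 tilt [-0.0023  0.0012] q6 62.0 F [-0.2 -0.4 -1.1] w 49.3
-14.9,-3.8,2.5,-0.0001,-0.0127,-0.0002,  -15,-3.7,2.8,-0.0001,-0.0127,-0.0002,  -14.8,-3.8,2.9,-0.0001,-0.0127,-0.0002,  -14.9,-3.8,3.1,-0.0001,-0.0127,-0.0002,  -14.7,-3.7,3.3,-0.0001,-0.0127,-0.0002
-14.8,-3.8,3.5,-0.0001,-0.0127,-0.0002,  -14.7,-3.8,3.7,-0.0001,-0.0127,-0.0002,  -14.6,-3.8,3.8,-0.0001,-0.0127,-0.0002,  -14.6,-3.8,4.1,-0.0001,-0.0127,-0.0002,  -14.6,-3.7,4.2,-0.0001,-0.0127,-0.0002
```

View pics/w_r.png

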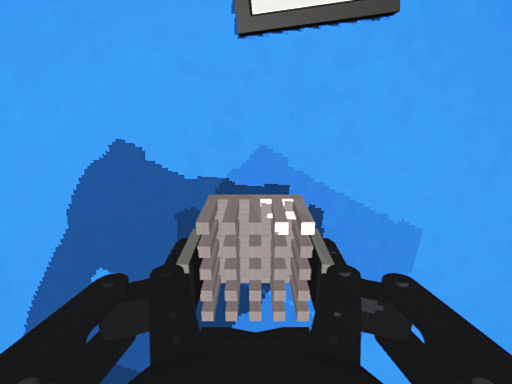

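Emit:
move_arm(
  targets=[-12,-8,2.5,0,-0.0127,0,-15,-8,2.8,0,-0.0127,0,-15,-8,2.9,0,-0.0127,0,-16,-7,3.1,0,-0.0127,0,-16,-7,3.3,0,-0.0127,0],
)

```text
time_s: 37.25
position: [0.5629, -0.0901, 0.0488]
tool_rot: [[-0.99, -0.0, 0.142], [-0.142, 0.0, -0.99], [0.0, -1.0, -0.0]]
ft_force: [-0.6, 0.6, -1.2]
grip_width: 0.0495
```

Emit:
move_arm(
  targets=[-16,0,3.5,0,-0.0127,0,-16,0,3.7,0,-0.0127,0,-16,0,3.8,0,-0.0127,0,-14,0,4.1,0,-0.0127,0,-12,0,4.2,0,-0.0127,0],
)

```text
time_s: 37.88
position: [0.6391, -0.0968, 0.0484]
tool_rot: [[-0.979, -0.0, 0.205], [-0.205, 0.0, -0.979], [0.0, -1.0, -0.0]]
ft_force: [0.1, 1.2, -1.1]
grip_width: 0.0494
```

```bash
python3 plan.py 639.5 -97.2 12 -78.2 5
```

```text
t 37.88 pos [639.1 -96.8  48.4] yaw -78.2 tilt [ 0.0003 -0.0002] q6 59.1 F [ 0.1  1.2 -1.1] w 49.4
-0.1,7.3,0.1,0,0.0001,0.0001,  -0,7.3,0.1,0,0.0001,0.0001,  -0.1,7.3,0.1,0,0.0001,0.0001,  -0.1,7.2,0.1,0,0.0001,0.0001,  -0,7.3,0,0,0.0001,0.0001
```

Emit:
move_arm(
  targets=[0,10,0,0,0,0,0,9,0,0,0,0,0,8,0,0,0,0,0,6,0,0,0,0,0,4,0,0,0,0],
)

```text
time_s: 38.5
position: [0.6386, -0.0969, 0.0112]
tool_rot: [[-0.979, -0.0, 0.204], [-0.204, 0.0, -0.979], [0.0, -1.0, -0.0]]
ft_force: [-0.4, -0.1, -1.5]
grip_width: 0.0497
```

```bash
python3 look.py s 3; python3 plan.py 639.5 -97.2 -10.5 -78.2 5
```

```text
wrist obj 10411 rect [641.2 -96.5] [115.9 116. ] 55.2 mean [662.5 -92.2   1.3] tool xz [-24.3  10.    0.3]
scene crop origin 192 175
t 38.6 pos [638.5 -96.8  11.2] yaw -78.2 tilt [ 0.0006 -0.0003] q6 59.1 F [ 0.1 -0.5 -1.4] w 49.3
-0.2,4.3,0.1,0.0001,-0,0.0001,  -0.1,4.4,0.1,0.0001,-0,0.0001,  -0.2,4.3,0.1,0.0001,-0,0.0001,  -0.2,4.4,0.1,0.0001,-0,0.0001,  -0.2,4.3,0.2,0.0001,-0,0.0001
```

View pics/w_s.png

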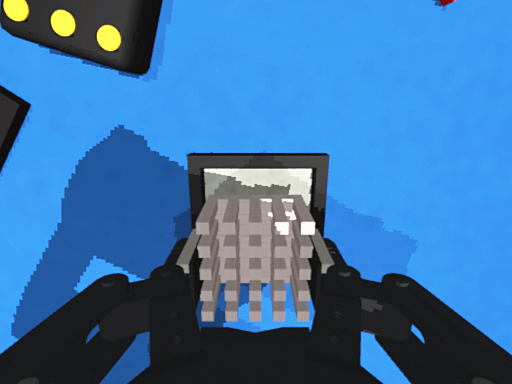

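View pics/s_s.png

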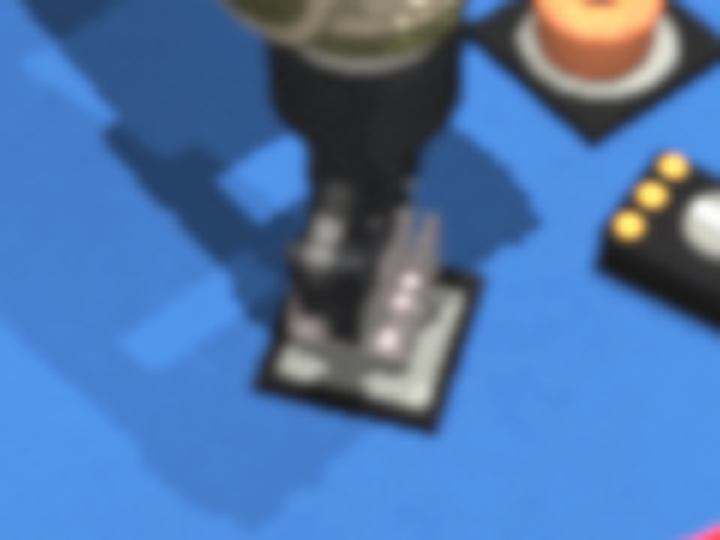

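Emit:
move_arm(
  targets=[-0.5,6,0.5,0,0,0,-0.5,6,0.5,0,0,0,0,4,0,0,0,0,0,3,0,0,0,0,0,1,0,0,0,0],
)

```text
time_s: 39.22
position: [0.6399, -0.0977, -0.0086]
tool_rot: [[-0.979, -0.0, 0.204], [-0.204, 0.0, -0.979], [0.0, -1.0, -0.0]]
ft_force: [-0.2, 0.3, -1.1]
grip_width: 0.0494
```

Emit:
move_arm(
  targets=[0,0.5,0,0,0,0,0,0.5,0,0,0,0,0,0.4,0,0,0,0,0,0,0,0,0,0,0,0,0,0,0,0],
)

```text
time_s: 39.85
position: [0.64, -0.0977, -0.0098]
tool_rot: [[-0.979, 0.0, 0.204], [-0.204, 0.0, -0.979], [-0.0, -1.0, -0.0]]
ft_force: [0.1, -0.3, -0.8]
grip_width: 0.0492
```

Emit:
move_arm(
  targets=[0,0.4,0,0,0,0,0,0.4,0,0,0,0,0,0,0,0,0,0,0,0,0,0,0,0,0,0,0,0,0,0],
)

```text
time_s: 40.48
position: [0.64, -0.0977, -0.0099]
tool_rot: [[-0.979, 0.0, 0.204], [-0.204, -0.0, -0.979], [-0.0, -1.0, 0.0]]
ft_force: [-2.4, 0.9, 5.1]
grip_width: 0.049
```

Emit:
move_arm(
  targets=[0,0,0,0,0,0,0,0,0,0,0,0,0,0,0,0,0,0,0,0,0,0,0,0,0,0,0,0,0,0],
  hand=1,
)

```text
time_s: 41.1
position: [0.64, -0.0977, -0.0106]
tool_rot: [[-0.979, 0.0, 0.204], [-0.204, -0.0, -0.979], [-0.0, -1.0, 0.0]]
ft_force: [-0.4, -0.0, -0.5]
grip_width: 0.0855
```

Emit:
move_arm(
  targets=[0,-10,0,0,0,0,0,-20,0,0,0,0,0,-25,0,0,0,0,0,-25,0,0,0,0,0,-20,0,0,0,0],
)

```text
time_s: 41.72
position: [0.6402, -0.0977, 0.0914]
tool_rot: [[-0.979, 0.002, 0.204], [-0.204, -0.001, -0.979], [-0.001, -1.0, 0.001]]
ft_force: [-0.2, 0.1, -0.3]
grip_width: 0.0856
```

Emit:
move_arm(
  targets=[20,-20,0,0,0,0,40,-20,0,0,0,0,50,-10,0,0,0,0,50,0,0,0,0,0,50,0,0,0,0,0],
)

```text
time_s: 42.35
position: [0.433, -0.1408, 0.1403]
tool_rot: [[-0.979, 0.001, 0.205], [-0.205, -0.001, -0.979], [-0.001, -1.0, 0.001]]
ft_force: [-1.2, -1.6, 0.6]
grip_width: 0.085
```

Emit:
move_arm(
  targets=[40,0,0,0,0,0,20,0,0,0,0,0,0,0,0,0,0,0,0,0,0,0,0,0,0,0,0,0,0,0],
)

```text
time_s: 42.98
position: [0.3763, -0.1528, 0.1395]
tool_rot: [[-0.979, 0.0, 0.205], [-0.205, -0.0, -0.979], [-0.0, -1.0, 0.0]]
ft_force: [0.1, 0.4, 0.2]
grip_width: 0.0851
```

```bash
python3 - <<'E'
from rig import env,get_image
from h import *
print(env.observe()["time_s"],env.observe()["position"])
g=get_image("top");P=cloud(g);ok=g["z_map"]>.3;np.savez("top1.npz",**{k:np.asarray(v) for k,v in g.items()})
cv2.imwrite("pics/t1.png",cv2.resize(g["pixels"][70:310,95:445,::-1],None,fx=2.25,fy=2.25,interpolation=cv2.INTER_CUBIC))
for n,c,h in [("tor",(655,104.3),.039),("sq",(639,-97),.041),("cap",(556,-357.5),.058),("long",(521,351.5),.041)]:
    m=ok&(abs(P[...,2]-h)<.008)&(np.hypot(P[...,0]-c[0]/1e3,P[...,1]-c[1]/1e3)<.06)
    if m.sum()<20: print(n,"hidden",m.sum());continue
    r=cv2.minAreaRect((P[m][:,:2]*1000).astype(np.float32));print(n,m.sum(),"off",np.round(np.array(r[0])-c,1),np.round(r[1],1),round(r[2],1),"z",(np.median(P[m][:,2])*1000).round(1))
d=cv2.absdiff(g["pixels"],np.load("top0.npz")["pixels"]).max(-1)
for n,(u0,u1,v0,v1) in dict(meter=(245,282,88,150),jar=(130,165,130,168)).items(): print(n,"changed px",(d[v0:v1,u0:u1]>40).sum())
E
```

```text
42.975 [ 0.37631927 -0.15277201  0.13945683]
tor 463 off [-2.6 -0.6] [57.6 56.5] 44.8 z 38.1
sq 177 off [-2.4 -0.7] [50.4 49.6] 11.5 z 40.1
cap 187 off [-2.4  0.5] [35.1 33.9] 13.3 z 56.9
long 428 off [-2.3 -0.3] [79.8 38.3] 8.1 z 39.4
meter changed px 0
jar changed px 0
```

View pics/t1.png

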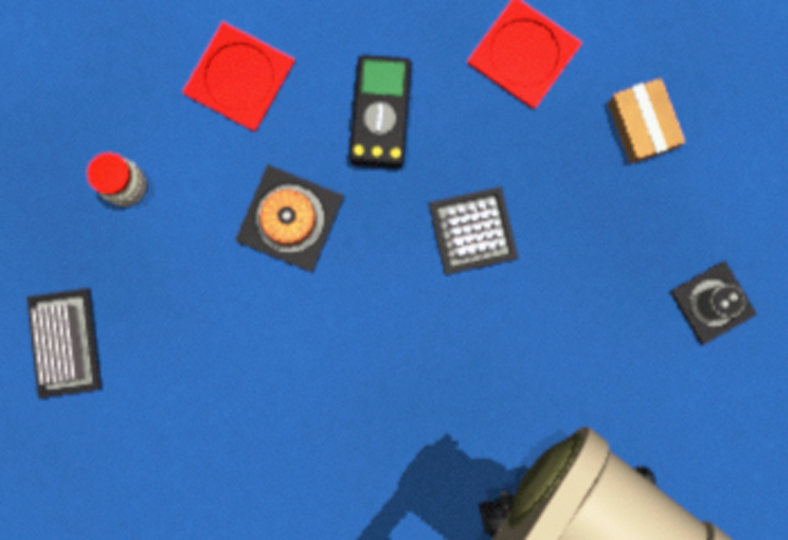

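All four parts are in their nests, within 3 mm of centre and at seated heights. The jar and the multimeter show no changed pixels. Handing in.

```bash
python3 -c "
from rig import env
print(env.close_job())"
```

```text
the job is handed in; nothing more can be done
None
```

All four parts are in the black nests that match their shapes, upright and released, and I handed the job in at about 43 s. I lowered each part until the wrist force showed floor contact (about 5–6 N) before letting go.

**Last checks (top camera):**
- **Position:** each part's centre is within 3 mm of its nest's centre; the limit is 13 mm.
- **Height:** every top reads about 1–2 mm below its nominal seated height, within the calibration error:

| Part | Measured top (mm) | Nominal seated top (mm) |
|---|---|---|
| Toroid | 38.1 | 39 |
| Square heatsink | 40.1 | 41 |
| Capacitor | 56.9 | 58 |
| Long heatsink | 39.4 | 41 |

- **Bystanders:** the jar and the multimeter show no changed pixels since the start, and I left the red look-alike plates alone.

**What disagreed:**
- **Fingertip offset:** the interface text puts the fingertips 8 mm ahead of the TCP. Wrist depth and the scene view both showed the open tips about 32 mm behind it. I worked with the measured offset, so the TCP read slightly below zero at each grasp.
- **Camera mismatch:** the wrist and top cameras differed by 2–5 mm. The jaws took up the part of that along their closing direction.

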